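# Fit the amber sight glass and screw its retaining ring down

### The job

Set the amber sight glass gently into the round pocket of the inclined port so that it lies flat on its seat, and let go of it. Then swing the bridge shut over it by its red pin, and screw the brass retaining ring clockwise all the way down until it is snug on the glass. Leave the clear glass, the beaker, the bottle and the timer where they stand.

Things in the scene. Friction and masses are not known exactly. Their poses are not given: they have to be found in the camera images.
- amber_glass_center (a point): centre (half-way up) of the amber glass disc to be fitted: 60 mm diameter, 18 mm thick, 0.13 kg, lying flat on a blue mat 3 mm thick; z axis along the disc axis
- clear_glass_center (a point): centre of a clear glass disc of the same size on the same mat; not to be used. The amber and the clear disc may change places
- cell_seat (a point): centre of the pocket floor of the fixed inclined port. z axis: the pocket axis, leaning 0.45 rad (26 deg) from vertical towards the port's front, which faces the mat; x runs up the slope, y to the port's left. Round the pocket stands a steel rim 6 mm high, 64 mm inner and 78 mm outer diameter, so a seated disc (floor to top 18 mm) stands 12 mm proud of the rim
- bridge (a joint): swing of the steel bridge about its hinge post (axis parallel to the pocket axis): 0 = shut over the pocket, at its stop; grows to 2.1 rad as it opens up the slope, counter-clockwise looking down on the port. Stays where it is left; about 1.5 N at the pin moves it. Its arm lies 24 to 32 mm above the pocket floor and holds the ring in an eye of 66 mm outer diameter, 66 mm from the hinge axis
- bridge_pin (a point): red upright pin on the bridge, 13 mm diameter, 32 to 68 mm above the plane of the pocket floor, axis parallel to the pocket axis, 106 mm from the hinge axis and 40 mm beyond the ring's axis; this point is on its axis 54 mm above that plane (shut: x 0, y -40 mm of cell_seat)
- ring (a joint): turn of the retaining ring in its thread in the bridge: 0 = fully up, 2.5 rad = down at its stop, its flange on the bridge; grows clockwise seen from above; sinks 4 mm per rad. It meets the glass at about 2 rad, then a springy gasket under it presses with up to about 10 N. Needs about 0.12 N m, stays where it is left
- ring_collar (a point): point on the axis of the round ribbed brass collar of the ring (the part to grip): collar diameter 56 mm, open in the middle, from 9 mm below to 9 mm above this point; 62 mm flange and then the bridge below it. Its z axis is the ring axis, parallel to the pocket axis. 55 mm above the pocket floor when the ring is up, 45 mm when it is down
- gasket: black rubber gasket under the ring, 47 mm diameter, moves with the ring and presses on the glass; origin on the ring axis
- cell: the port's inclined head, same frame as cell_seat: its top face, level with the pocket floor, is 104 mm (x) by 168 mm (y). On it stand the bridge's hinge post at x 0, y 66 mm, and at x -6, y -70 mm a keeper hook 24 x 16 mm, 41 mm high, under which the end of the bridge slides
- amber_glass: the amber disc; origin at the centre of its underside, z along its axis
- beaker_center (a point): beaker standing between the two discs, 50 mm diameter, 68 mm high; its centre
- bottle_center (a point): capped bottle, 56 mm diameter, 106 mm high; its centre
- timer_center (a point): flat white timer, 58 x 66 x 18 mm; its centre
Not all that is in view belongs to the job. Of the things that look like the amber_glass, the smallest one is meant.

How it is judged (in metres and radians):
On the way, in this order (a step that is already met when the one before it is completed fails the run):
1. the amber glass lies flat on the seat in the pocket, released, the bridge still open (distance between amber_glass and cell_seat below 0.004 m and angle between the z axis of amber_glass and the z axis of cell, either way round below 0.06 rad and contact force between the fingers and amber_glass below 0.1 N and value of joint bridge above 1 rad), for 0.2 s.
2. the bridge is swung shut over the seated glass (value of joint bridge below 0.06 rad and value of joint ring below 1.5 rad and distance between amber_glass and cell_seat below 0.004 m), for 0.2 s.
At the end, for the whole second after the job is handed in: The amber glass lies on the pocket floor within 4 mm of its centre and 0.06 rad of flat, the bridge is shut (below 0.08 rad), the ring is screwed down past 2.3 rad of its 2.5 and its gasket presses on the glass with more than 3 N, all at rest (distance between amber_glass and cell_seat below 0.004 m and angle between the z axis of amber_glass and the z axis of cell, either way round below 0.06 rad and value of joint bridge below 0.08 rad and value of joint ring above 2.3 rad and contact force between gasket and amber_glass above 3 N and velocity of joint ring below 0.05 rad/s and linear speed of amber_glass below 0.02 m/s); the robot touches nothing.
It fails at once if the clear glass, the beaker, the bottle or the timer is pushed more than 15 mm (distance of any of clear_glass_center, beaker_center, bottle_center, timer_center from where it was at the start of the episode above 0.015 m).
It fails at once if the amber glass is dropped (falls free faster than 0.5 m/s) (linear speed of amber_glass above 0.5 m/s and contact force between the fingers and amber_glass below 0.05 N).
It also fails if it takes over 72 s, if anything falls off the work surface, if the arm or the gripper's body presses on something with over 40 N, if the wrist force passes 120 N, or if a joint passes its speed limit or range.

### The arm

A 6-joint arm with a two-finger parallel gripper is mounted at the origin on a cart in front of the work surface, level with it; the furniture and walls round the work are solid. World frame = base frame: x ahead of the robot, y to its left, z up, the work surface at z = 0. Lengths are in mm, angles in rad, forces in N, time in s.
With the tool pointing down it reaches from about 350 to 975 mm from the base axis. Payload 7.1 kg.
Tool frame: the origin (TCP) lies between the finger pads; the fingertips stand 19 mm ahead of it and the grasp point (between the pads) is the TCP; y points along the fingers, z is the direction in which the jaws open and shut, and the axes are right-handed (so a half turn about y gives the same grasp; the last joint's range is limited). The gripper opens to 88 mm and grips with 3 to 60 N. Pads are 20 mm wide; open, the fingers measure 115 mm over their backs; the gripper's body (75 mm by 178 mm) begins 61 mm behind the grasp point.
Start: joints at [-1.131, 0.423, 1.63, -0, 1.089, -0.019], TCP at [276.809, -560.34, 241.675] pointing down, gripper open.
Joint ranges: [-3, 3], [-0.9, 2.11], [0.09, 2.58], [-1.31, 4.45], [0.11, 2.69], [-2.54, 2.54]. Speed limits (rad/s): [2.39, 2.39, 3.01, 3.14, 3.14, 3.14].

### API

Orientations are given as a rotation vector (axis times angle).
In Python, from workcell import ctrl gives the robot as it stands.
- The arm moves only by the tool servo_tool, never from a script. Its argument "moves" is text: rows parted by semicolons, each of 6 numbers parted by spaces: the shift along the world's x, y, z in m, then the turn, a rotation vector about the world's x, y, z in degrees. A call has 1 to 8 rows; each row is the pose to reach, as a shift and turn from the pose commanded when the call began; what a row does not reach only later rows make up. A row lasts 1/8 s, in which the tool goes at most 62.5 mm and 10.7 degrees, less where a joint would pass 70% of its speed; a pose out of reach is approached as far as the arm can. A call with a gripper value outside its range is refused whole. "hand" is the closure in counts, from 0 (fully open) to 255 (shut), set as the call begins (left out, the last holds). The fingers move at their own pace and stop on an object; the grip force is fixed at half the most. Time passes only in rows, so rows that repeat a pose let the fingers close. It gives the time, the measured TCP pose, the force and the opening at its end, in the units of the state.
- ctrl.get_obs(): the state, without advancing time (a new reading comes with each control period).
- ctrl.get_image(name): name is "scene" or "top" or "wrist"; returns a dict with "pixels" (400x640x3 uint8, red, green, blue), "depth" (400x640 float32, mm along the optical axis (not along the pixel's ray), 0 where there is no reading), "vertical_fov" (degrees; the focal length in pixels is half the picture's height over the tangent of half this angle, whatever the lens; pixels are square), "cx", "cy" (the principal point, pixels), "xyz" and "attitude" of the camera in the world; the wrist camera has in their place "T_tool_cam" (4x4, takes a point from camera to tool coordinates, whose origin is the TCP and whose axes are the tool frame's). Camera axes: x right, y up, looking along -z (the intrinsics and any distortion apply to the point x, -y, -z); pixel columns grow to the right and rows downward; lengths in mm; the calibration is good to about 2 mm. A picture is of the moment at which its call begins: read the wrist's pose just before it.
- ctrl.close_job(): hands the job in, once; it reports no verdict.
The state is a dict: "t": time; "qpos": joint angles; "qvel": joint speeds; "joint_torque": joint torques, N m; "ee_pos": TCP position; "orientation": TCP orientation; "ft_force": force on the tool from outside, world axes, zero at the start; "moment": the same for the moment, N m; "width": finger opening in mm.
Only numpy, scipy, OpenCV 4.12 (cv2) and the standard library are available. Lean on these libraries where they do the work, as an engineer would, in place of code of your own. Each camera call takes 0.05 s, during which the arm holds its last target.

## Working session

There is one attempt and no reset: what is moved stays moved. The work goes in short steps, Python scripts to look and compute and a tool call to move; the robot and the scene stay as the last step left them, time stands still between calls to the robot, and variables do not carry over. Pictures are saved under pics/ and viewed, and the job is handed in when it is done.

Besides the shell and the picture viewer there is one more tool, called after "Emit:" as name(argument=value, ...) on one line, values as JSON. servo_tool: Moves the arm, as the interface text tells. Its arguments: {"type":"object","properties":{"moves":{"type":"string"},"hand":{"type":"number"}},"required":["moves"]}

```bash
ls; mkdir -p pics; cat > h.py <<'E'
import numpy as np, cv2, pickle
from workcell import ctrl
from scipy.spatial.transform import Rotation as R
np.set_printoptions(precision=4,suppress=True)
def grab(n,tag):
    o=ctrl.get_obs(); im=ctrl.get_image(n); im['obs']=o
    pickle.dump(im,open(f'pics/{tag}.pkl','wb')); cv2.imwrite(f'pics/{tag}.png',cv2.cvtColor(im['pixels'],cv2.COLOR_RGB2BGR)); return im
def load(tag): return pickle.load(open(f'pics/{tag}.pkl','rb'))
E
python3 - <<'E'
from h import *
o=ctrl.get_obs(); print(o)
for n in ['scene','top','wrist']:
    im=grab(n,n+'0'); print(n,{k:v for k,v in im.items() if k not in('pixels','depth','obs')}, (im['depth']>0).mean())
print(ctrl.get_obs()['t'])
E
```

```text
pics
{'t': 0.0, 'qpos': array([-1.131 ,  0.4238,  1.6307, -0.    ,  1.0886, -0.019 ]), 'qvel': array([-0.0004,  0.0014, -0.0006, -0.0009, -0.0018, -0.0011]), 'joint_torque': array([  0.0024, -54.4622, -27.3662,   0.0645,   0.0228,  -0.0001]), 'ee_pos': array([ 276.5982, -559.8787,  240.9039]), 'orientation': array([-0.4595,  1.9681, -1.9651]), 'ft_force': array([-0.5791,  0.8501, -1.2906]), 'moment': array([ 0.0179, -0.0287, -0.0056]), 'width': 87.7304619346146}
scene {'vertical_fov': 51.09171054316653, 'cx': 327.9391558566174, 'cy': 196.8945251864387, 'xyz': array([977.7914, 241.6484, 982.4014]), 'attitude': array([0.3683, 0.4548, 1.7678])} 0.99601171875
top {'vertical_fov': 56.018398265310644, 'cx': 327.4266941621443, 'cy': 196.31867451535805, 'xyz': array([380.4991, 121.2516, 934.9926]), 'attitude': array([ 0.0974, -0.1126, -1.593 ])} 0.99608984375
wrist {'vertical_fov': 71.5549753783953, 'cx': 316.8448426505213, 'cy': 202.5681958061769, 'T_tool_cam': array([[   0.0007,   -0.9576,   -0.2881,  -78.5896],
       [   0.0009,    0.2881,   -0.9576, -143.153 ],
       [   1.    ,    0.0004,    0.001 ,   -0.3566],
       [   0.    ,    0.    ,    0.    ,    1.    ]])} 0.99604296875
0.15
```

View pics/scene0.png

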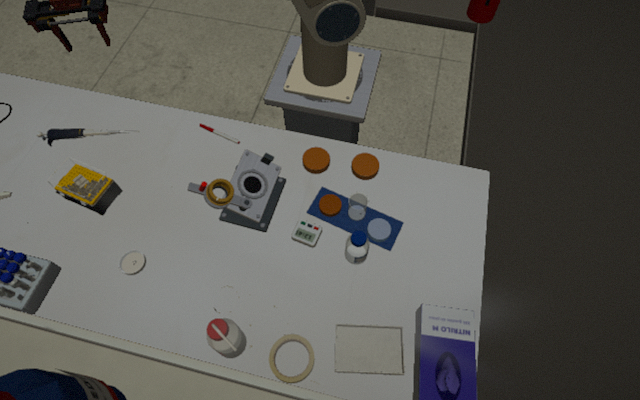

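View pics/top0.png

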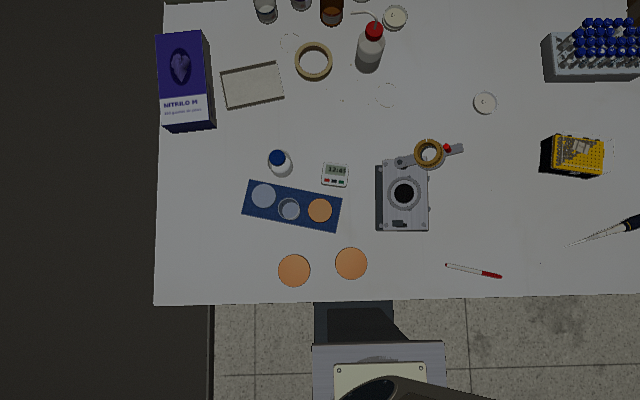

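View pics/wrist0.png

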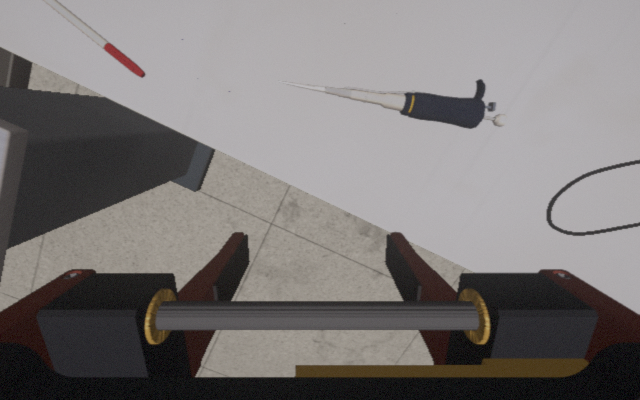

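```bash
cat >> h.py <<'E'
def cam(im):
    f=200/np.tan(np.radians(im['vertical_fov'])/2)
    if 'xyz' in im: return f,R.from_rotvec(im['attitude']).as_matrix(),np.array(im['xyz'])
    o=im['obs'];Rt=R.from_rotvec(o['orientation']).as_matrix();T=im['T_tool_cam']
    return f,Rt@T[:3,:3],Rt@T[:3,3]+o['ee_pos']
def cloud(im):
    f,Rm,t=cam(im); v,u=np.mgrid[0:400,0:640]; d=im['depth']
    p=np.stack([(u-im['cx'])/f*d,-(v-im['cy'])/f*d,-d],-1)
    return p@Rm.T+t
def ray(im,u,v,z):
    f,Rm,t=cam(im); d=Rm@np.array([(u-im['cx'])/f,-(v-im['cy'])/f,-1]); return t+d*(z-t[2])/d[2]
def proj(im,P):
    f,Rm,t=cam(im); q=(np.atleast_2d(P)-t)@Rm; return np.stack([im['cx']+f*q[:,0]/-q[:,2],im['cy']-f*q[:,1]/-q[:,2]],-1)
E
python3 - <<'E'
from h import *
for tag in ['scene0','top0']:
    im=load(tag); P=cloud(im); px=im['pixels']; hsv=cv2.cvtColor(px,cv2.COLOR_RGB2HSV)
    if tag=='scene0': pts=dict(table=(200,300),mat=(343,213))
    else: pts=dict(table=(230,230),mat=(290,191))
    for k,(u,v) in pts.items(): print(tag,k,P[v,u],px[v,u])
    m=cv2.inRange(hsv,(5,110,80),(20,255,255))
    n,l,s,c=cv2.connectedComponentsWithStats(m)
    for i in range(1,n):
        if s[i,4]>40:
            q=P[l==i]; zt=np.median(q[:,2]); t=q[np.abs(q[:,2]-np.percentile(q[:,2],80))<4]
            print('orange',c[i],s[i],'top med',np.median(q,0),'top ctr',(t.min(0)+t.max(0))/2,np.ptp(t,axis=0)); 
    m=cv2.inRange(hsv,(0,150,80),(4,255,255))|cv2.inRange(hsv,(172,150,80),(180,255,255))
    n,l,s,c=cv2.connectedComponentsWithStats(m)
    for i in range(1,n):
        if s[i,4]>15: q=P[l==i]; print('red',c[i],s[i,4],np.median(q,0),q[:,2].max())
E
python3 - <<'E'
import cv2
a=cv2.imread('pics/scene0.png')[120:280,170:430]; b=cv2.imread('pics/top0.png')[120:290,230:490]
cv2.imwrite('pics/c1.png',cv2.resize(a,None,fx=3,fy=3,interpolation=cv2.INTER_CUBIC)); cv2.imwrite('pics/c2.png',cv2.resize(b,None,fx=3,fy=3,interpolation=cv2.INTER_CUBIC))
E
```

```text
scene0 table [ 786.0064 -107.6699    0.766 ] [138 140 136]
scene0 mat [480.6269 169.0029   1.0492] [28 46 72]
orange [315.688  158.4008] [303 147  27  23 484] top med [344.4581  59.8062  22.7448] top ctr [343.0805  59.6019  23.8643] [75.6034 72.5991  7.0119]
orange [365.0766 164.3206] [352 153  27  24 496] top med [330.6346 196.5004  22.7381] top ctr [330.2447 196.0319  23.9481] [75.0937 73.1839  7.6834]
orange [217.619  182.2143] [209 179  21  11  42] top med [ 556.6313 -109.9354  177.0996] top ctr [ 568.9231 -114.0982  179.5085] [33.1097 15.6437  6.2586]
orange [329.8084 203.7156] [319 194  22  20 334] top med [472.4577 131.1576  20.657 ] top ctr [471.8621 131.3969  21.9991] [55.5483 55.1503  7.675 ]
red [206.3636 127.5455] 33 [ 309.1545 -279.4419   10.005 ] 15.833653638670398
red [202.8966 184.5517] 29 [ 581.925  -131.2081  189.6453] 194.49927206377686
red [213.469  327.4425] 113 [861.8228  -6.1426 157.407 ] 161.35453817672453
top0 table [427.645  354.1957  -1.9066] [129 129 130]
top0 mat [521.0829 203.9985   2.828 ] [25 41 68]
orange [428.1852 151.5967] [414 139  30  27 243] top med [ 570.421  -101.577   169.7546] top ctr [ 573.1437 -113.475   178.3614] [49.6686 21.892   7.9177]
orange [319.5734 209.9842] [308 199  24  23 443] top med [469.8489 130.3521  20.8754] top ctr [469.9899 130.9719  22.0642] [54.5356 56.398   7.5705]
orange [350.8327 263.0418] [335 247  32  33 789] top med [340.3575  58.9676  23.2075] top ctr [340.6475  59.4571  23.9679] [75.4066 74.5618  7.0439]
orange [293.4844 270.3592] [278 255  32  32 799] top med [326.9544 195.5592  22.9956] top ctr [326.6138 196.2326  24.1739] [72.8644 74.1576  7.5603]
red [374.0585  28.8564] 188 [856.5921   0.1296 158.1369] 162.222708754192
red [445.6667 146.0417] 24 [ 577.6555 -130.6318  191.6803] 195.00112002215792
red [491.1515 274.4697] 66 [ 303.6355 -280.2893   10.9083] 16.366296035179516
```

View pics/c1.png

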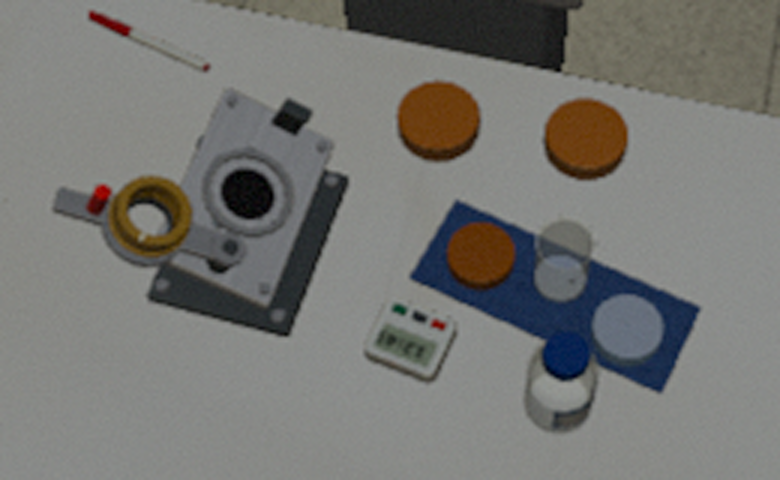

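View pics/c2.png

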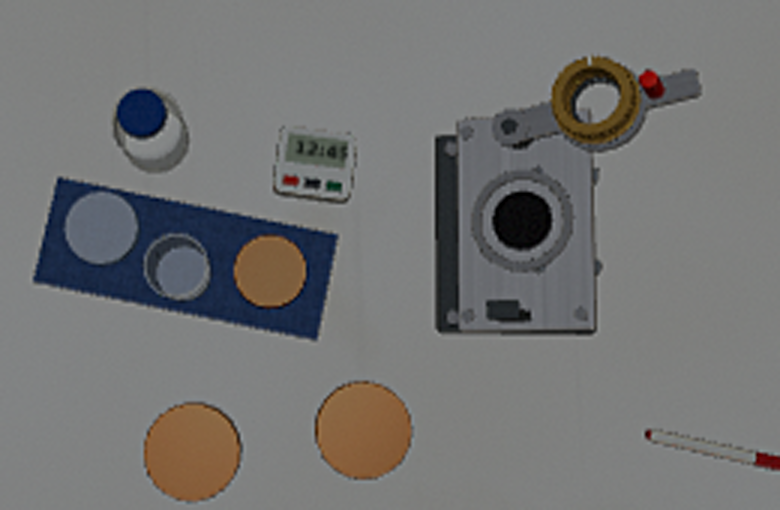

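```bash
cat > port.py <<'E'
from h import *
def fit(im,c0=(500,-55),r=130,verbose=1):
    P=cloud(im).reshape(-1,3); P=P[(np.hypot(P[:,0]-c0[0],P[:,1]-c0[1])<r)&(P[:,2]>25)]
    # RANSAC plane with tilt 0.45
    rng=np.random.default_rng(0); best=None
    for _ in range(3000):
        a=P[rng.choice(len(P),3,False)]; n=np.cross(a[1]-a[0],a[2]-a[0]); L=np.linalg.norm(n)
        if L<100: continue
        n/=L; n*=np.sign(n[2]) or 1
        if abs(np.arccos(n[2])-.45)>.06: continue
        k=(np.abs((P-a[0])@n)<2.5).sum()
        if best is None or k>best[0]: best=(k,n,a[0])
    k,n,a=best
    for _ in range(3):
        q=P[np.abs((P-a)@n)<3]; a=q.mean(0); n=np.linalg.svd(q-a,full_matrices=False)[2][2]; n*=np.sign(n[2])
    return n,a,q,P
E
python3 - <<'E'
from port import *
for tag in ['top0','scene0']:
    im=load(tag); n,a,q,P=fit(im)
    az=np.arctan2(n[1],n[0]); print(tag,len(q),'n',n,'tilt',np.arccos(n[2]),'az',az,a)
    n2=np.array([np.sin(.45)*np.cos(az),np.sin(.45)*np.sin(az),np.cos(.45)])
    x=-np.array([np.cos(.45)*np.cos(az),np.cos(.45)*np.sin(az),-np.sin(.45)]); y=np.cross(n2,x)
    B=np.stack([x,y,n2],1)
    L=(q-a)@B; # face extents
    r=cv2.minAreaRect(L[:,:2].astype(np.float32)); print('rect',r, L.min(0),L.max(0))
    c=a+B@np.array([r[0][0],r[0][1],0]); print('centre(face rect)',c)
    L=(P-c)@B; m=(np.abs(L[:,2]-6)<2.2)&(np.hypot(L[:,0],L[:,1])<48)
    k=L[m]; from scipy.optimize import least_squares
    print('rim pts',m.sum(),k.mean(0), (k.min(0)+k.max(0))/2,np.ptp(k,axis=0)); 
    print('pocket axis?')
E
```

```text
top0 2429 n [0.0138 0.4343 0.9007] tilt 0.44949304212191626 az 1.5389498167649258 [489.6297 -64.001   85.7079]
rect ((-1.2385330200195312, 7.510200500488281), (167.85621643066406, 104.236328125), 89.90560913085938) [-53.3111 -76.4525  -2.9772] [50.8988 91.4947  3.0049]
centre(face rect) [497.1716 -63.1254  85.1692]
rim pts 256 [ 1.0514 -1.5631  5.8479] [ 0.2756 -0.7065  5.9994] [76.4052 76.2639  4.3857]
pocket axis?
scene0 1690 n [0.0159 0.4352 0.9002] tilt 0.45062318816142133 az 1.5343248285632416 [493.5587 -61.1943  83.4295]
rect ((3.362346649169922, 5.071075439453125), (103.46372985839844, 168.5308380126953), 0.17320065200328827) [-48.5477 -79.135   -3.0013] [55.2732 89.3138  2.9904]
centre(face rect) [498.516  -64.4049  84.892 ]
rim pts 196 [-0.9021  1.1616  5.6131] [4.1672 0.0007 5.9815] [85.3996 77.261   4.363 ]
pocket axis?
```

```bash
python3 - <<'E'
from h import *
o=ctrl.get_obs(); print(R.from_rotvec(o['orientation']).as_matrix())
im=load('top0'); P=cloud(im); hsv=cv2.cvtColor(im['pixels'],cv2.COLOR_RGB2HSV)
m=cv2.inRange(hsv,(100,100,40),(125,255,110)); n,l,s,c=cv2.connectedComponentsWithStats(m)
i=1+np.argmax(s[1:,4]); q=P[l==i]; q=q[np.abs(q[:,2]-3)<6]; r=cv2.minAreaRect(q[:,:2].astype(np.float32)); print('mat',r)
# timer
for name,(u0,v0,u1,v1,z0,z1) in dict(timer=(318,158,352,190,10,26),bottle=(265,145,297,180,90,115),beaker=(276,195,303,222,50,75),clear=(250,180,278,210,12,30)).items():
    q=P[v0:v1,u0:u1].reshape(-1,3); q=q[(q[:,2]>z0)&(q[:,2]<z1)]; print(name,len(q),(q.min(0)+q.max(0))/2,q.min(0),q.max(0))
E
```

```text
[[-0.8966 -0.0005  0.4429]
 [-0.4429  0.0011 -0.8966]
 [-0.     -1.     -0.0012]]
mat ((0.0, 0.0), (0.0, 0.0), 0.0)
timer 576 [559.5338  91.5991  16.6103] [528.45    57.3766  10.2328] [590.6176 125.8217  22.9879]
bottle 219 [582.7649 223.6213 100.5735] [565.6153 205.7973  91.47  ] [599.9145 241.4452 109.6771]
beaker 114 [470.3267 201.995   62.4974] [445.8501 177.6072  50.2962] [494.8034 226.3828  74.6986]
clear 464 [509.0618 267.498   18.3066] [480.1429 238.9681  12.1096] [537.9807 296.0278  24.5035]
```

Emit:
servo_tool(moves="0.02 0.05 0.03 0 0 10;0.04 0.1 0.05 0 0 20;0.06 0.16 0.06 0 0 30;0.08 0.22 0.06 0 0 40;0.1 0.28 0.06 0 0 50;0.12 0.34 0.06 0 0 60;0.14 0.4 0.06 0 0 70;0.16 0.46 0.06 0 0 79.2", hand=0)

```text
t: 1.15
ee_pos: [435.4, -103.4, 301.8]
orientation: [-1.327, 1.003, -1.004]
ft_force: [1.1, -0.9, 0.5]
width: 87.7
```

Emit:
servo_tool(moves="0.006 0.05 0 0 0 0;0.012 0.1 -0.02 0 0 0;0.02 0.15 -0.05 0 0 0;0.028 0.2 -0.1 0 0 0;0.034 0.231 -0.14 0 0 0;0.034 0.231 -0.152 0 0 0;0.034 0.231 -0.152 0 0 0;0.034 0.231 -0.152 0 0 0")

```text
t: 2.15
ee_pos: [469.8, 125.0, 150.8]
orientation: [-1.323, 1.008, -1.01]
ft_force: [0.1, -0.1, -0.2]
width: 87.6
```

```bash
python3 - <<'E'
from h import *
o=ctrl.get_obs(); print(o['ee_pos'],o['qpos'],R.from_rotvec(o['orientation']).as_matrix())
im=grab('wrist','w1'); P=cloud(im); hsv=cv2.cvtColor(im['pixels'],cv2.COLOR_RGB2HSV)
m=cv2.inRange(hsv,(3,100,60),(22,255,255)); n,l,s,c=cv2.connectedComponentsWithStats(m)
for i in range(1,n):
    if s[i,4]>300:
        q=P[l==i]; t=q[np.abs(q[:,2]-21)<5]; print(c[i],s[i],(t.min(0)+t.max(0))/2,np.ptp(t,axis=0),np.median(q,0))
E
```

```text
[469.8257 124.9561 150.8288] [ 0.2355  0.3593  1.9983 -0.0001  0.7823 -0.0335] [[ 0.2658  0.0017  0.964 ]
 [-0.964   0.0003  0.2658]
 [ 0.0002 -1.      0.0017]]
[187.6944  85.0801] [ 145   41   88   89 5978] [327.5233 197.5493  21.1352] [75.8323 74.8742  9.4687] [327.9779 199.1561  23.3486]
[319.4641 192.3765] [ 291  164   58   57 2547] [470.0973 132.4064  19.6199] [57.9851 58.7881  7.0943] [469.4873 133.5034  20.9586]
[183.2895 224.4517] [ 147  189   77   70 3972] [341.2571  61.105   21.0448] [75.1847 75.7739  9.8419] [341.7686  63.3469  23.2088]Traceback (most recent call last):
  File "<stdin>", line 7, in <module>
    return umr_minimum(a, axis, None, out, keepdims, initial, where)
ValueError: zero-size array to reduction operation minimum which has no identity
```

View pics/w1.png

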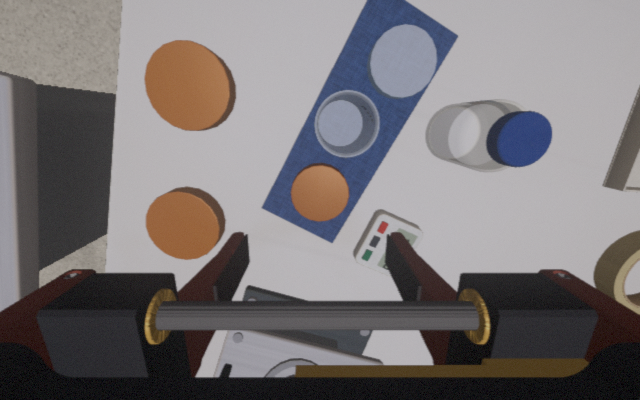

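Emit:
servo_tool(moves="0 0 0 0 0 0;0 0 0 0 0 0")

```text
t: 2.45
ee_pos: [469.5, 125.3, 150.4]
orientation: [-1.324, 1.007, -1.009]
ft_force: [-0.8, 0.6, -0.7]
width: 87.4
```

```bash
python3 - <<'E'
from h import *
for _ in range(2):
    o=ctrl.get_obs(); print(o['ee_pos'],o['qpos'],o['qvel'])
im=grab('wrist','w2'); P=cloud(im); hsv=cv2.cvtColor(im['pixels'],cv2.COLOR_RGB2HSV)
m=cv2.inRange(hsv,(3,100,60),(22,255,255)); n,l,s,c=cv2.connectedComponentsWithStats(m)
for i in range(1,n):
    if 2000<s[i,4]<3500:
        q=P[l==i]; t=q[np.abs(q[:,2]-21)<5]; print(c[i],s[i],(t.min(0)+t.max(0))/2,np.ptp(t,axis=0),np.median(q,0), t.mean(0))
        (u,v),r,_=cv2.fitEllipse(max(cv2.findContours((l==i).astype(np.uint8),0,1)[0],key=len)); print(u,v,ray(im,u,v,21))
E
```

```text
[469.5484 125.3476 150.4248] [ 0.2364  0.3599  1.9987 -0.      0.7816 -0.0332] [ 0.0054  0.0049  0.001  -0.0002 -0.0017  0.0016]
[469.5484 125.3476 150.4248] [ 0.2364  0.3599  1.9987 -0.      0.7816 -0.0332] [ 0.0054  0.0049  0.001  -0.0002 -0.0017  0.0016]
[319.7467 192.9324] [ 292  165   57   57 2546] [470.0735 132.4184  19.8285] [58.0673 58.655   7.4933] [469.6201 133.7305  20.9719] [469.758  133.3779  20.9822]
319.7516784667969 192.9332275390625 [469.7128 133.5931  21.    ]
```

Emit:
servo_tool(moves="0.0005 0.007 -0.03 0 0 0;0.0005 0.007 -0.06 0 0 0;0.0005 0.007 -0.085 0 0 0;0.0005 0.007 -0.105 0 0 0;0.0005 0.007 -0.105 0 0 0;0.0005 0.007 -0.105 0 0 0", hand=40)

```text
t: 3.25
ee_pos: [470.1, 132.8, 45.3]
orientation: [-1.324, 1.007, -1.008]
ft_force: [0.5, 0.4, 0.1]
width: 73.9
```

```bash
python3 - <<'E'
from h import *
o=ctrl.get_obs(); print(o['ee_pos'],o['width'],o['ft_force'],R.from_rotvec(o['orientation']).as_matrix())
im=grab('wrist','w3')
E
```

```text
[470.0943 132.7582  45.2748] 73.85165495762413 [0.5171 0.4425 0.1135] [[ 0.2669  0.0007  0.9637]
 [-0.9637  0.0002  0.2669]
 [ 0.     -1.      0.0008]]
```

View pics/w3.png

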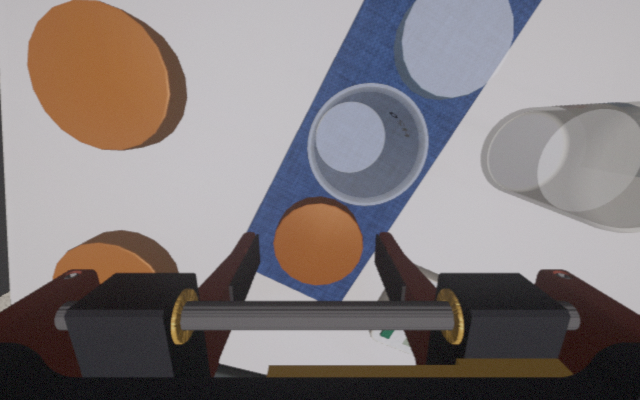

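```bash
cat > disc.py <<'E'
from h import *
def disc(im,zplane=None,amin=1500,tool=False):
    hsv=cv2.cvtColor(im['pixels'],cv2.COLOR_RGB2HSV); m=cv2.inRange(hsv,(3,100,50),(22,255,255))
    m[290:]=0
    n,l,s,c=cv2.connectedComponentsWithStats(m); out=[]
    for i in range(1,n):
        if s[i,4]>amin and 250<c[i][0]<400:
            cnt=max(cv2.findContours((l==i).astype(np.uint8),0,1)[0],key=len); e=cv2.fitEllipse(cnt)
            P=cloud(im)[l==i]; out.append((e,P))
    return out
E
python3 - <<'E'
from disc import *
im=load('w3'); o=im['obs']; Rt=R.from_rotvec(o['orientation']).as_matrix()
for e,P in disc(im):
    w=ray(im,*e[0],21); t=P[abs(P[:,2]-21)<3]
    print(e,w,(t.min(0)+t.max(0))/2,np.ptp(t,axis=0),'tool',Rt.T@(w-o['ee_pos']), Rt.T@(t.mean(0)-o['ee_pos']))
E
```

```text
((317.9779052734375, 241.95782470703125), (84.57892608642578, 87.13583374023438), 81.93951416015625) [469.5647 134.8512  21.    ] [470.3013 132.4363  20.5262] [58.5107 59.4006  4.9142] tool [-2.1587 24.2749  0.03  ] [-1.0707 24.2799 -0.0764]
```

Emit:
servo_tool(moves="0 0 -0.007 0 0 0;0 0 -0.0143 0 0 0;0 0 -0.0143 0 0 0;0 0 -0.0143 0 0 0", hand=40)

```text
t: 3.8
ee_pos: [469.6, 132.7, 30.3]
orientation: [-1.325, 1.008, -1.008]
ft_force: [0.8, 0.3, -0.2]
width: 74.1
```

Emit:
servo_tool(moves="0 0 0 0 0 0;0 0 0 0 0 0;0 0 0 0 0 0;0 0 0 0 0 0;0 0 0 0 0 0;0 0 0 0 0 0", hand=255)

```text
t: 4.55
ee_pos: [469.8, 132.7, 30.5]
orientation: [-1.325, 1.008, -1.008]
ft_force: [0.1, 0.4, 1.8]
width: 59.5
```

```bash
cat > tgt.py <<'E'
from h import *
az=1.5366; n=np.array([np.sin(.45)*np.cos(az),np.sin(.45)*np.sin(az),np.cos(.45)])
def frame(az):
    n=np.array([np.sin(.45)*np.cos(az),np.sin(.45)*np.sin(az),np.cos(.45)])
    x=-np.array([np.cos(.45)*np.cos(az),np.cos(.45)*np.sin(az),-np.sin(.45)]); return np.stack([x,np.cross(n,x),n],1)
def tool(B,ang=0):
    """jaw z along pocket x turned by ang (ccw about n)"""
    z=B@np.array([np.cos(ang),np.sin(ang),0]); y=-B[:,2]; return np.stack([np.cross(y,z),y,z],1)
def delta(Pt,Rt,rows):
    o=ctrl.get_obs(); d=R.from_matrix(Rt@R.from_rotvec(o['orientation']).as_matrix().T).as_rotvec(degrees=True)
    s=(Pt-o['ee_pos'])/1000; print('full shift',s,'turn',d,np.linalg.norm(d))
    for k in rows: print(k,'%.4f %.4f %.4f %.1f %.1f %.1f'%(*(s*k),*(d*k)))
E
python3 - <<'E'
from tgt import *
B=frame(1.5366); S=np.array([497.8,-63.8,85.]); print(B)
delta(S+B[:,2]*127.5,tool(B),[.25,.5,.75,1])
E
```

```text
[[-0.0308  0.9994  0.0149]
 [-0.8999 -0.0342  0.4347]
 [ 0.435   0.      0.9004]]
full shift [ 0.0299 -0.1411  0.1693] turn [ -18.5013  -23.4828 -105.3911] 109.54920300636661
0.25 0.0075 -0.0353 0.0423 -4.6 -5.9 -26.3
0.5 0.0149 -0.0706 0.0847 -9.3 -11.7 -52.7
0.75 0.0224 -0.1058 0.1270 -13.9 -17.6 -79.0
1 0.0299 -0.1411 0.1693 -18.5 -23.5 -105.4
```

Emit:
servo_tool(moves="0 0 0.02 0 0 0;0 0 0.05 0 0 0;0 0 0.09 0 0 0;0 0 0.13 0 0 0;0 -0.01 0.16 0 0 0;0 -0.02 0.17 0 0 0")

```text
t: 5.3
ee_pos: [470.1, 112.5, 201.7]
orientation: [-1.323, 1.006, -1.009]
ft_force: [0.6, 0.6, -1.6]
width: 59.3
```

Emit:
servo_tool(moves="0.002 -0.015 0.01 -1.7 -2.1 -9.6;0.005 -0.03 0.02 -3.4 -4.3 -19.2;0.008 -0.045 0.03 -5.0 -6.4 -28.7;0.011 -0.06 0.03 -6.7 -8.5 -38.3;0.014 -0.075 0.03 -8.4 -10.7 -47.9;0.018 -0.085 0.03 -10.1 -12.8 -57.5;0.022 -0.095 0.03 -11.8 -15 -67.1;0.025 -0.1 0.03 -13.5 -17.1 -76.9")

```text
t: 6.3
ee_pos: [493.7, 11.8, 229.0]
orientation: [-0.48, 1.576, -2.285]
ft_force: [0.1, -0.4, -2.3]
width: 58.8
```

```bash
python3 - <<'E'
from tgt import *
B=frame(1.5366); S=np.array([497.8,-63.8,85.])
delta(S+B[:,2]*147.5,tool(B),[.25,.5,.75,1]); print(ctrl.get_obs()['qpos'],ctrl.get_obs()['width'])
E
```

```text
full shift [ 0.0063 -0.0115 -0.0111] turn [ -5.0136  -6.4449 -28.1322] 29.293264861199425
0.25 0.0016 -0.0029 -0.0028 -1.3 -1.6 -7.0
0.5 0.0031 -0.0058 -0.0056 -2.5 -3.2 -14.1
0.75 0.0047 -0.0086 -0.0084 -3.8 -4.8 -21.1
1 0.0063 -0.0115 -0.0111 -5.0 -6.4 -28.1
[ 0.2043  0.2611  1.9585 -0.434   0.9649  1.5544] 58.7917018793771
```

Emit:
servo_tool(moves="0.002 -0.004 -0.004 -1.7 -2.1 -9.4;0.004 -0.008 -0.008 -3.3 -4.3 -18.8;0.0063 -0.0115 -0.011 -5 -6.4 -28.1;0.0063 -0.0115 -0.011 -5 -6.4 -28.1;0.0063 -0.0115 -0.011 -5 -6.4 -28.1")

```text
t: 6.92
ee_pos: [500.4, 1.0, 218.7]
orientation: [-0.018, -1.659, 2.642]
ft_force: [-0.5, 0.3, -1.2]
width: 59.1
```

```bash
python3 - <<'E'
from tgt import *
B=frame(1.5366); S=np.array([497.8,-63.8,85.])
delta(S+B[:,2]*147.5,tool(B),[1]); print(ctrl.get_obs()['qpos'],ctrl.get_obs()['width'])
im=grab('wrist','w4')
E
```

```text
full shift [-0.0004 -0.0007 -0.0008] turn [-0.0507 -0.1202 -0.5559] 0.5710285771565147
1 -0.0004 -0.0007 -0.0008 -0.1 -0.1 -0.6
[ 0.2243  0.3413  1.9016 -0.4983  1.075   2.0989] 59.14542339216475
```

View pics/w4.png

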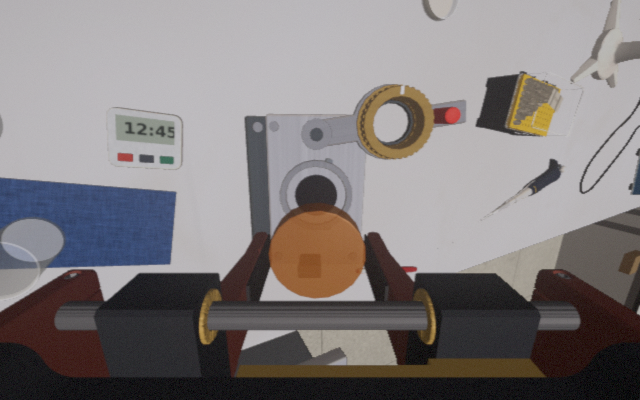

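```bash
python3 - <<'E'
from port import *; from tgt import frame,tool; from disc import disc
im=load('w4'); o=im['obs']; Rt=R.from_rotvec(o['orientation']).as_matrix()
pts=cloud(im); C=pts.copy()
m=np.zeros((400,640),bool); m[105:240,240:480]=1; 
im2=dict(im); d=im['depth'].copy(); d[~m]=0; 
im2['depth']=d
P=C[m]; 
import port
port.cloud=lambda i:P
n,a,q,_=fit(im,c0=(510,-60)); az=np.arctan2(n[1],n[0]); print(len(q),n,np.arccos(n[2]),az,'plane offset of prior seat',(np.array([497.8,-63.8,85])-a)@n)
B=frame(1.5366); S=np.array([497.8,-63.8,85.])
hsv=cv2.cvtColor(im['pixels'],cv2.COLOR_RGB2HSV)
# dark pocket floor -> ellipse ; rim
L=(C-S)@B; 
z=L[...,2]; r=np.hypot(L[...,0],L[...,1]); mm=m&(abs(z-6)<2)&(r<46)&(r>25); k=L[mm]; print('rim',mm.sum(),k.min(0),k.max(0))
# fit circle mid radius by edges: least squares w/ points: outer contour pts
print('rim half (unoccluded) x mid',(k[:,0].min()+k[:,0].max())/2,'y max',k[:,1].max())
mk=m&(im['pixels'].max(2)<40); nn,l,s,c=cv2.connectedComponentsWithStats(mk.astype(np.uint8)); 
for i in range(1,nn):
    if s[i,4]>100: print('dark',c[i],s[i],im['depth'][l==i].mean(), L[l==i].mean(0),L[l==i].min(0),L[l==i].max(0))
# hinge post top (gray disc), ring, pin
red=cv2.inRange(hsv,(0,150,60),(4,255,255))|cv2.inRange(hsv,(172,150,60),(180,255,255)); red[~m]=0
k=L[red>0]; print('pin',k.min(0),k.max(0),np.median(k,0))
br=cv2.inRange(hsv,(10,90,60),(32,255,255)); br[~m]=0; k=L[(br>0)&(z>50)]; t=k[k[:,2]>np.percentile(k[:,2],70)-2];print('collar',(t.min(0)+t.max(0))/2,np.ptp(t,axis=0),np.percentile(k[:,2],[5,50,95]))
for e,Pd in disc(im):
    t=(Pd-o['ee_pos'])@Rt; f=t[abs(t[:,1]-np.median(t[:,1]))<2]; print('disc tool',(f.min(0)+f.max(0))/2,np.ptp(f,axis=0),f.mean(0),np.median(t,0)); 
    A=np.c_[f[:,0],f[:,2],np.ones(len(f))]; print('tilt',np.linalg.lstsq(A,f[:,1],rcond=None)[0])
E
```

```text
6708 [0.0193 0.4341 0.9006] 0.44956772130348793 1.5264570330716873 plane offset of prior seat -1.1797956161280727
rim 862 [-40.1765 -18.9298   4.1005] [35.9065 38.7797  7.9845]
rim half (unoccluded) x mid -2.13500176949859 y max 38.77969530803955
pin [-0.9473 77.67   67.1508] [107.9566  87.9948 291.9322] [101.9742  82.8521  68.8777]
collar [ -0.9608  44.0163 214.5212] [ 53.9957  68.9441 154.822 ] [ 59.683  137.9665 140.018 ]
disc tool [-75.8956  84.8807  64.375 ] [54.7476  3.9897 56.0152] [-75.9969  84.679   63.4143] [-76.1301  84.8846  57.6652]
tilt [-0.0031 -0.0013 84.5272]
disc tool [-1.4044  9.3658 -0.3592] [53.3321  3.963  59.5555] [-1.1987  9.3276 -0.2394] [-2.8077  9.3642 -0.0344]
tilt [-0.0037  0.0008  9.3233]
```

```bash
python3 - <<'E'
from h import *
im=cv2.imread('pics/w4.png')[100:300,230:490]; cv2.imwrite('pics/c4.png',cv2.resize(im,None,fx=3,fy=3,interpolation=cv2.INTER_CUBIC))
E
```

```text
(no output)
```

View pics/c4.png

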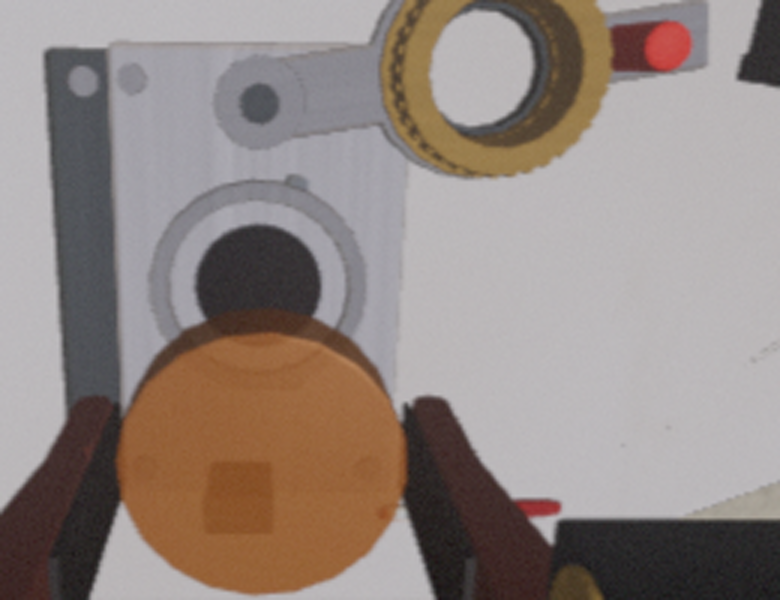

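```bash
cat >> h.py <<'E'
def rayp(im,u,v,p0,n):
    f,Rm,t=cam(im); d=Rm@np.array([(u-im['cx'])/f,-(v-im['cy'])/f,-1]); return t+d*((p0-t)@n)/(d@n)
E
python3 - <<'E'
from tgt import *
im=load('w4'); o=im['obs']; Rt=R.from_rotvec(o['orientation']).as_matrix()
B=frame(1.5366); S=np.array([497.8,-63.8,85.])
f=lambda x,y:(230+(x+.5)/3-.5,100+(y+.5)/3-.5)
for zp in (6,7.2):
  for p in [(149,280),(367,280),(257,181)]: print('rim z',zp,(rayp(im,*f(*p),S+zp*B[:,2],B[:,2])-S)@B)
for zp in (0,1.2):
  for p in [(195,285),(322,285),(258,225)]: print('hole',(rayp(im,*f(*p),S+zp*B[:,2],B[:,2])-S)@B)
for p in [(118,460),(407,460),(260,594)]: print('disc tool',(rayp(im,*f(*p),o['ee_pos']+Rt[:,1]*9.33,Rt[:,1])-o['ee_pos'])@Rt)
print('tool axes in port',B.T@Rt)
# hinge centre z? top plate corners: z=0
for p in [(110,43)]: print('corner',(rayp(im,*f(*p),S,B[:,2])-S)@B)
print('hinge',[(rayp(im,*f(259,103),S+zz*B[:,2],B[:,2])-S)@B for zz in (32,40,46)])
C=cloud(im); print('depth at hinge bolt',(C[134,316]-S)@B,(C[120,320]-S)@B)
E
```

```text
rim z 6 [-40.5587   3.2515   6.    ]
rim z 6 [36.7799  4.0085  6.    ]
rim z 6 [-2.5131 38.6773  6.    ]
rim z 7.2 [-40.3925   3.5672   7.2   ]
rim z 7.2 [36.6216  4.3211  7.2   ]
rim z 7.2 [-2.5065 38.8444  7.2   ]
hole [-24.7487  -0.0391   0.    ]
hole [21.3336  0.4124  0.    ]
hole [-2.0678 22.2453 -0.    ]
hole [-24.6509   0.2837   1.2   ]
hole [21.242   0.7333  1.2   ]
hole [-2.0632 22.4765  1.2   ]
disc tool [ -0.524   9.33  -29.183]
disc tool [-0.527   9.33   29.3093]
disc tool [31.064   9.33   -0.4638]
tool axes in port [[ 0.0097 -0.0008  1.    ]
 [-1.      0.0023  0.0097]
 [-0.0023 -1.     -0.0008]]
corner [-52.0283  83.3886  -0.    ]
hinge [array([-1.9498, 65.9221, 32.    ]), array([-1.919 , 66.3088, 40.    ]), array([-1.8958, 66.5989, 46.    ])]
depth at hinge bolt [-1.9307 66.1624 36.9709] [ 1.5074 78.1742 35.0054]
```

```bash
python3 - <<'E'
from tgt import *
B=frame(1.5366); S=np.array([497.8,-63.8,85.])
o=ctrl.get_obs(); print((o['ee_pos']-S)@B)
delta(S+B@np.array([-1.7,.9,50]),tool(B),[.5,.8,1])
E
```

```text
[ -0.1391   0.4074 148.8692]
full shift [-0.0009 -0.0416 -0.0897] turn [-0.0471 -0.0751 -0.524 ] 0.5314501292048507
0.5 -0.0005 -0.0208 -0.0449 -0.0 -0.0 -0.3
0.8 -0.0007 -0.0333 -0.0718 -0.0 -0.1 -0.4
1 -0.0009 -0.0416 -0.0897 -0.0 -0.1 -0.5
```

Emit:
servo_tool(moves="-0.0003 -0.0105 -0.0225 0 0 -0.2;-0.0005 -0.0208 -0.0449 0 0 -0.4;-0.0008 -0.0333 -0.0718 0 0 -0.5;-0.0009 -0.0416 -0.0897 0 0 -0.5;-0.0009 -0.0416 -0.0897 0 0 -0.5;-0.0009 -0.0416 -0.0897 0 0 -0.5")

```text
t: 7.72
ee_pos: [500.5, -40.2, 130.4]
orientation: [-0.031, -1.655, 2.635]
ft_force: [0.5, 0.5, -1.7]
width: 59.2
```

```bash
python3 - <<'E'
from tgt import *
B=frame(1.5366); S=np.array([497.8,-63.8,85.])
o=ctrl.get_obs(); print((o['ee_pos']-S)@B,o['ft_force'])
im=grab('wrist','w5'); im=cv2.imread('pics/w5.png')[100:330,190:450]; cv2.imwrite('pics/c5.png',cv2.resize(im,None,fx=3,fy=2.6,interpolation=cv2.INTER_CUBIC) if 0 else cv2.resize(im[:195],None,fx=3,fy=3,interpolation=cv2.INTER_CUBIC))
E
```

```text
[-1.5879  1.8512 51.1811] [ 0.4555  0.4743 -1.6718]
```

View pics/c5.png

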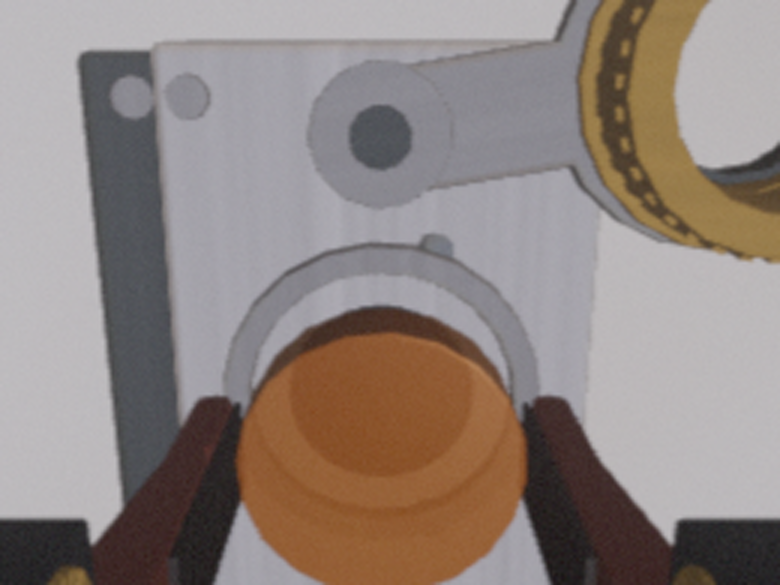

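```bash
python3 - <<'E'
from tgt import *
im=load('w5'); o=im['obs']; Rt=R.from_rotvec(o['orientation']).as_matrix()
B=frame(1.5366); S=np.array([497.8,-63.8,85.]); C=cloud(im)
f=lambda x,y:(190+(x+.5)/3-.5,100+(y+.5)/3-.5)
q=[C[int(v),int(u)] for u,v in [f(200,200),f(200,300),f(480,215),f(570,300),f(260,220)]]; print('face z',[((p-S)@B)[2] for p in q])
for u,v in [f(380,258),f(250,330),f(512,330)]: print('rim top',(C[int(v),int(u)]-S)@B)
for zp in (6,7):
  for p in [(222,385),(540,385),(380,242)]: print('rim z',zp,(rayp(im,*f(*p),S+zp*B[:,2],B[:,2])-S)@B)
print('hinge',(rayp(im,*f(380,137),S+37*B[:,2],B[:,2])-S)@B)
e=[]
for p in [(238,460),(527,460)]: print('disc tool',(rayp(im,*f(*p),o['ee_pos']+Rt[:,1]*9.33,Rt[:,1])-o['ee_pos'])@Rt,(rayp(im,*f(*p),o['ee_pos']+Rt[:,1]*9.33,Rt[:,1])-S)@B)
E
```

```text
face z [np.float64(0.837871541160755), np.float64(1.276806160271051), np.float64(1.5918822399567008), np.float64(0.7842310275576685), np.float64(1.4759145119847819)]
rim top [-2.2919 36.0995  4.9931]
rim top [-32.725   19.4241   7.8545]
rim top [28.8201 19.2382  7.5438]
rim z 6 [-40.5331   4.2601   6.    ]
rim z 6 [36.7394  4.1617  6.    ]
rim z 6 [-2.0475 39.6441  6.    ]
rim z 7 [-40.3253   4.6635   7.    ]
rim z 7 [36.537   4.5656  7.    ]
rim z 7 [-2.044  39.8597  7.    ]
hinge [-1.8916 66.2286 37.    ]
disc tool [ -0.523    9.33   -29.1741] [-30.768    2.4246  41.8728]
disc tool [-0.5257  9.33   29.3179] [27.7239  2.3361 41.8298]
```

Emit:
servo_tool(moves="-0.0005 -0.0032 -0.0074 0 0 0;-0.0006 -0.0058 -0.0128 0 0 0;-0.0006 -0.0066 -0.0146 0 0 0;-0.0007 -0.0073 -0.0159 0 0 0;-0.0007 -0.0079 -0.0173 0 0 0;-0.0007 -0.0079 -0.0173 0 0 0")

```text
t: 8.52
ee_pos: [499.3, -48.3, 112.3]
orientation: [-0.03, -1.654, 2.635]
ft_force: [-0.0, 0.2, -1.7]
width: 59.3
```

```bash
python3 - <<'E'
from tgt import *
B=frame(1.5366); S=np.array([497.8,-63.8,85.])
o=ctrl.get_obs(); print((o['ee_pos']-S)@B,o['ft_force']@B,o['moment'])
im=grab('wrist','w6'); im=cv2.imread('pics/w6.png')[130:330,190:450]; cv2.imwrite('pics/c6.png',cv2.resize(im,None,fx=3,fy=3,interpolation=cv2.INTER_CUBIC))
E
```

```text
[-2.0865  0.9991 31.3268] [-0.9323 -0.0085 -1.4184] [0.3512 0.0068 0.0217]
```

View pics/c6.png

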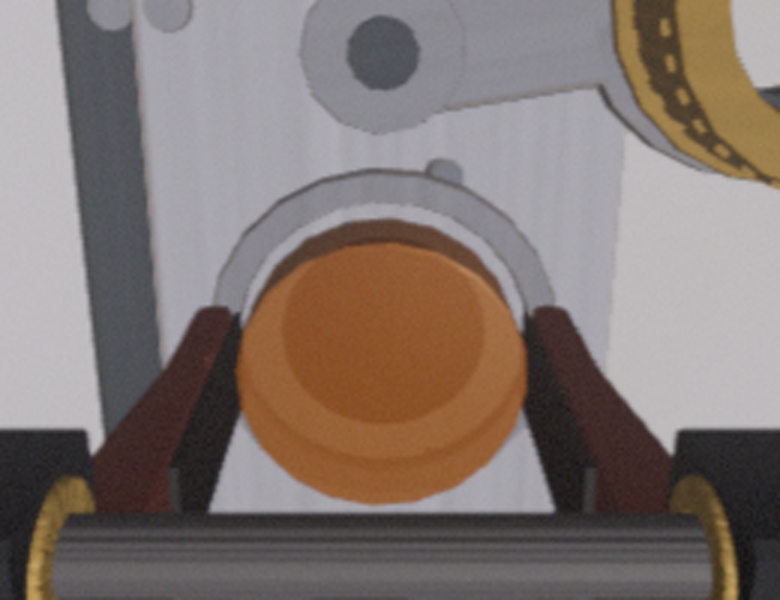

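```bash
python3 - <<'E'
from tgt import *
im=load('w6'); o=im['obs']; Rt=R.from_rotvec(o['orientation']).as_matrix()
B=frame(1.5366); S=np.array([497.8,-63.8,85.]); C=cloud(im)
f=lambda x,y:(190+(x+.5)/3-.5,130+(y+.5)/3-.5)
q=[C[int(v),int(u)] for u,v in [f(200,100),f(170,200),f(580,215),f(250,150)]]; print('face z',[((p-S)@B)[2] for p in q])
for p in [(384,169),(384,205)]: print('rim outer/inner',(rayp(im,*f(*p),S+7.1*B[:,2],B[:,2])-S)@B)
print('hinge',(rayp(im,*f(383,54),S+38*B[:,2],B[:,2])-S)@B)
for p in [(238,370),(527,370),(382,503),(382,243)]: print('disc top port',(rayp(im,*f(*p),o['ee_pos']+Rt[:,1]*9.33,Rt[:,1])-S)@B)
print('disc bottom far',(rayp(im,*f(382,219),o['ee_pos']+Rt[:,1]*27.33,Rt[:,1])-S)@B)
E
```

```text
face z [np.float64(2.029315128217527), np.float64(1.6871730850371112), np.float64(1.583162106595993), np.float64(1.6408933505064995)]
rim outer/inner [-1.6376 39.7136  7.1   ]
rim outer/inner [-1.6463 31.9954  7.1   ]
hinge [-1.8295 66.137  38.    ]
disc top port [-31.2624   1.5675  22.0064]
disc top port [27.2293  1.4673 21.9864]
disc top port [ -2.172  -29.8233  22.0169]
disc top port [-2.0652 28.6023 21.9788]
disc bottom far [-2.0726 27.9959  3.9792]
```

Emit:
servo_tool(moves="0.0008 -0.0003 0.0001 0 0 0;0.0008 -0.0007 -0.0008 0 0 0;0.0008 -0.001 -0.0012 0 0 0;0.0008 -0.0012 -0.0017 0 0 0;0.0008 -0.0013 -0.002 0 0 0;0.0008 -0.0013 -0.002 0 0 0")

```text
t: 9.32
ee_pos: [500.1, -49.6, 110.3]
orientation: [-0.03, -1.654, 2.635]
ft_force: [0.1, -0.5, -0.8]
width: 59.5
```

```bash
cat > st.py <<'E'
from tgt import *
B=frame(1.5366); S=np.array([497.8,-63.8,85.])
o=ctrl.get_obs(); print('port pos',(o['ee_pos']-S)@B,'F',o['ft_force']@B,'M',o['moment']@B,'w',o['width'],'j',o['qpos'],'t',o['t'])
E
python3 st.py
```

```text
port pos [-1.8074  1.814  29.0085] F [ 0.0947  0.0817 -0.9305] M [-0.0153  0.3316  0.003 ] w 59.46357754839546 j [ 0.1274  0.5114  1.9735 -0.6161  0.8363  2.195 ] t 9.325
```

Emit:
servo_tool(moves="0 -0.0002 -0.0004 0 0 0;0 -0.0003 -0.0007 0 0 0;0 -0.0003 -0.0007 0 0 0")

```text
t: 9.7
ee_pos: [500.1, -49.9, 109.7]
orientation: [-0.03, -1.654, 2.635]
ft_force: [-0.2, 0.2, 0.1]
width: 59.5
```

```bash
python3 st.py
```

```text
port pos [-1.8262  1.8608 28.338 ] F [-0.1641 -0.1739  0.1983] M [-0.0296  0.2922  0.0183] w 59.45036154952966 j [ 0.1269  0.5125  1.9737 -0.6171  0.8349  2.1959] t 9.7
```

Emit:
servo_tool(moves="0 -0.0002 -0.0004 0 0 0;0 -0.0003 -0.0007 0 0 0;0 -0.0003 -0.0007 0 0 0")

```text
t: 10.07
ee_pos: [500.1, -49.9, 109.6]
orientation: [-0.031, -1.654, 2.635]
ft_force: [-3.3, 4.7, 9.1]
width: 59.4
```

```bash
python3 st.py
```

```text
port pos [-1.8355  1.8728 28.2492] F [-0.2334 -3.4291 10.1656] M [-0.5605  0.2667  0.0001] w 59.39171977502755 j [ 0.1269  0.5127  1.9738 -0.6175  0.8347  2.1966] t 10.075
```

Emit:
servo_tool(moves="0 0.0003 0.0005 0 0 0;0 0.0003 0.0005 0 0 0;0 0.0003 0.0005 0 0 0;0 0.0003 0.0005 0 0 0;0 0.0003 0.0005 0 0 0;0 0.0003 0.0005 0 0 0", hand=30)

```text
t: 10.82
ee_pos: [500.1, -49.9, 109.4]
orientation: [-0.03, -1.654, 2.635]
ft_force: [-0.1, 0.1, 0.5]
width: 77.2
```

```bash
python3 st.py; python3 - <<'E'
from h import *
im=grab('wrist','w7'); im=cv2.imread('pics/w7.png')[130:330,190:450]; cv2.imwrite('pics/c7.png',cv2.resize(im,None,fx=3,fy=3,interpolation=cv2.INTER_CUBIC))
E
```

```text
port pos [-1.9187  1.8695 28.0743] F [ 0.1366 -0.0823  0.451 ] M [-0.0409  0.2222  0.0132] w 77.15203064993891 j [ 0.1267  0.513   1.9737 -0.6173  0.8345  2.1961] t 10.825
```

View pics/c7.png

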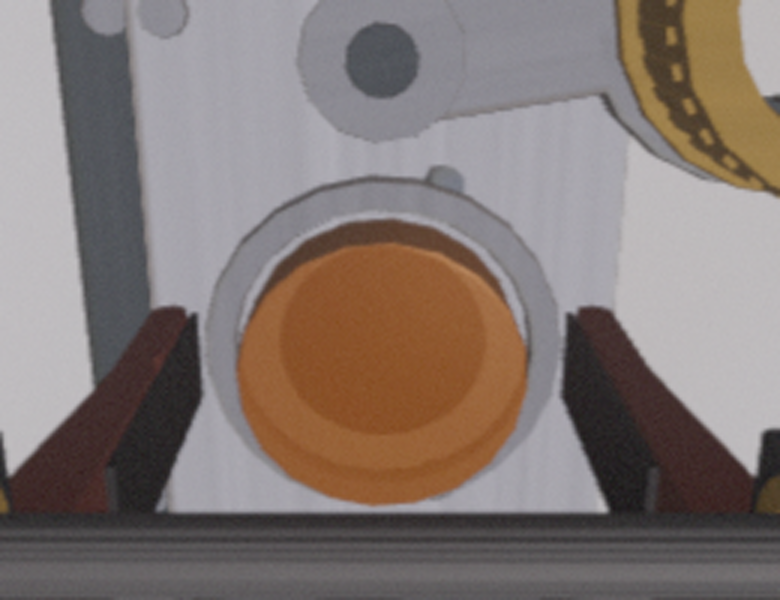

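Emit:
servo_tool(moves="0 0.0022 0.0045 0 0 0;0.0003 0.0087 0.018 0 0 0;0.0006 0.0217 0.045 0 0 0;0.0012 0.0348 0.072 0 0 0;0.0018 0.0522 0.108 0 0 0;0.0018 0.0522 0.108 0 0 0;0.0018 0.0522 0.108 0 0 0")

```text
t: 11.75
ee_pos: [501.6, 2.4, 217.5]
orientation: [-0.03, -1.654, 2.635]
ft_force: [-0.3, 0.0, 0.1]
width: 77.6
```

```bash
python3 st.py; python3 - <<'E'
from tgt import *
im=grab('wrist','w8'); B=frame(1.5366); S=np.array([497.8,-63.8,85.]); o=im['obs']; C=cloud(im); L=(C-S)@B
hsv=cv2.cvtColor(im['pixels'],cv2.COLOR_RGB2HSV)
m=cv2.inRange(hsv,(3,100,50),(22,255,255)); m[:,:250]=0;m[:,380:]=0;m[:150]=0;m[290:]=0
k=L[m>0]; print(len(k),np.percentile(k[:,2],[5,50,95])); t=k[abs(k[:,2]-np.median(k[:,2]))<2.5]; print('disc',(t.min(0)+t.max(0))/2,np.ptp(t,axis=0))
A=np.c_[t[:,:2],np.ones(len(t))]; print('tilt',np.linalg.lstsq(A,t[:,2],rcond=None)[0])
x,y,z=L[...,0],L[...,1],L[...,2]; f=(abs(z-1)<2.5)&(abs(x)<48)&(np.hypot(x+1.8,y)>44)&(abs(y)<80); t=L[f]; print('face',len(t),np.linalg.lstsq(np.c_[t[:,:2],np.ones(len(t))],t[:,2],rcond=None)[0])
im=cv2.imread('pics/w8.png')[100:300,230:490]; cv2.imwrite('pics/c8.png',cv2.resize(im,None,fx=3,fy=3,interpolation=cv2.INTER_CUBIC))
E
```

```text
port pos [ -2.0401   1.5299 148.1631] F [ 0.0109 -0.3432  0.0604] M [ 0.0111  0.2521 -0.0124] w 77.55714707351184 j [ 0.2261  0.3461  1.8975 -0.4968  1.0774  2.1113] t 11.75
2562 [17.8056 19.0414 20.273 ]
disc [-2.1275  0.1591 19.0162] [57.6015 58.4191  4.8617]
tilt [-0.0008 -0.0038 19.0182]
face 5693 [-0.0014 -0.0013  1.0409]
```

View pics/c8.png

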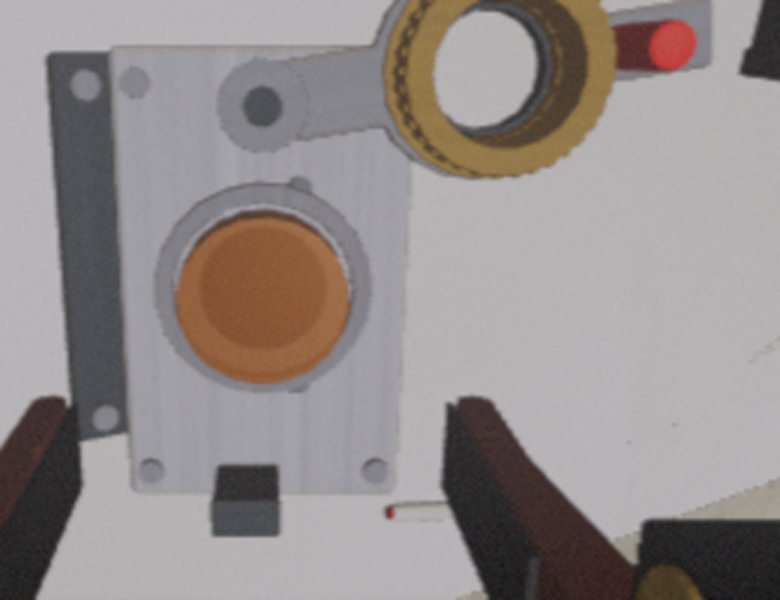

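```bash
cat >> tgt.py <<'E'
B=frame(1.5366); S2=np.array([497.8,-63.8,85.])+B@np.array([-1.9,.2,1.1])
H=np.array([0,66.])
def pin(th): return H+106*np.array([np.sin(th),-np.cos(th)])
E
python3 - <<'E'
from tgt import *
im=load('w8'); C=cloud(im); L=(C-S2)@B; hsv=cv2.cvtColor(im['pixels'],cv2.COLOR_RGB2HSV)
red=cv2.inRange(hsv,(0,120,60),(6,255,255))|cv2.inRange(hsv,(172,120,60),(180,255,255)); red[:,:420]=0; red[:,480:]=0; red[140:]=0
bright=(red>0)&(im['pixels'][...,0]>150); v,u=np.nonzero(bright); print(len(u),u.mean(),v.mean())
k=L[bright]; print('pin top depth',np.median(k,0)); p=(rayp(im,u.mean(),v.mean(),S2+68*B[:,2],B[:,2])-S2)@B; print('pin ray',p)
d=p[:2]-H; print('r',np.hypot(*d),'theta',np.arctan2(d[0],-d[1]))
br=cv2.inRange(hsv,(10,90,60),(32,255,255))>0; k=L[br&(abs(L[...,2]-64)<3)]; c=(k.min(0)+k.max(0))/2; print('collar',c,np.ptp(k,axis=0)); d=c[:2]-H; print('r',np.hypot(*d),np.arctan2(d[0],-d[1]))
E
```

```text
190 453.7842105263158 114.66315789473684
pin top depth [104.5389  82.4773  67.7787]
pin ray [104.2861  82.7038  68.    ]
r 105.61538945810527 theta 1.7296204479038564
collar [64.4158 76.7036 63.5216] [56.1047 55.5472  5.0073]
r 65.29902757412964 1.735456551794722
```

```bash
cat > go.py <<'E'
import sys
from tgt import *
# args: x y z ang(rad) rows...
a=[float(v) for v in sys.argv[1:]]
delta(S2+B@np.array(a[:3]),tool(B,a[3]),a[4:] or [1])
o=ctrl.get_obs(); Rt=R.from_rotvec(o['orientation']).as_matrix(); q=B.T@Rt
print('now',(o['ee_pos']-S2)@B,'ang',np.arctan2(q[1,2],q[0,2]),'F',o['ft_force']@B,'j',o['qpos'],'w',o['width'])
E
python3 go.py 109.6 83.6 120 1.73 .1 .2 .3 .4 .5 .6 .7 .8 1
```

```text
full shift [ 0.0788 -0.113   0.0239] turn [ 1.5426 43.0523 89.3561] 99.198772175147
0.1 0.0079 -0.0113 0.0024 0.2 4.3 8.9
0.2 0.0158 -0.0226 0.0048 0.3 8.6 17.9
0.3 0.0236 -0.0339 0.0072 0.5 12.9 26.8
0.4 0.0315 -0.0452 0.0096 0.6 17.2 35.7
0.5 0.0394 -0.0565 0.0120 0.8 21.5 44.7
0.6 0.0473 -0.0678 0.0144 0.9 25.8 53.6
0.7 0.0551 -0.0791 0.0168 1.1 30.1 62.5
0.8 0.0630 -0.0904 0.0191 1.2 34.4 71.5
1.0 0.0788 -0.1130 0.0239 1.5 43.1 89.4
now [ -0.1113   1.0137 146.4185] ang -0.0013448047958049658 F [-0.1296 -0.769  -0.0105] j [ 0.2257  0.347   1.898  -0.4969  1.0773  2.1113] w 77.50678287704191
```

Emit:
servo_tool(moves="0.0079 -0.0113 0.0024 0.2 4.3 8.9;0.0158 -0.0226 0.0048 0.3 8.6 17.9;0.0236 -0.0339 0.0072 0.5 12.9 26.8;0.0315 -0.0452 0.0096 0.6 17.2 35.7;0.0394 -0.0565 0.012 0.8 21.5 44.7;0.0473 -0.0678 0.0144 0.9 25.8 53.6;0.0551 -0.0791 0.0168 1.1 30.1 62.5;0.063 -0.0904 0.0191 1.2 34.4 71.5", hand=168)

```text
t: 12.8
ee_pos: [564.3, -89.0, 235.1]
orientation: [-1.402, 1.095, -1.717]
ft_force: [-1.1, 0.3, 0.3]
width: 30.1
```

```bash
python3 go.py 109.6 83.6 100 1.73 .5 1
```

```text
full shift [ 0.0155 -0.0306 -0.0123] turn [ 0.2669  8.3578 17.6319] 19.514282496699593
0.5 0.0077 -0.0153 -0.0061 0.1 4.2 8.8
1.0 0.0155 -0.0306 -0.0123 0.3 8.4 17.6
now [ 87.8774  67.0854 124.1001] ang 1.3894205977681586 F [-0.1295 -1.1467  0.3788] j [ 0.0442  0.3878  1.7802 -0.5147  1.0742  0.5327] w 30.056203915487767
```

Emit:
servo_tool(moves="0.0077 -0.0153 -0.0061 0.1 4.2 8.8;0.0155 -0.0306 -0.0123 0.3 8.4 17.6;0.0155 -0.0306 -0.0123 0.3 8.4 17.6;0.0155 -0.0306 -0.0123 0.3 8.4 17.6")

```text
t: 13.3
ee_pos: [579.8, -118.7, 223.5]
orientation: [-1.613, 0.908, -1.418]
ft_force: [-0.1, 0.2, -0.4]
width: 29.6
```

```bash
python3 go.py 109.6 83.6 68 1.73 .5 1;  python3 - <<'E'
from tgt import *
im=grab('wrist','w9')
E
```

```text
full shift [-0.0005 -0.0149 -0.0295] turn [-0.0859  0.2397  0.498 ] 0.5593018832481871
0.5 -0.0002 -0.0074 -0.0147 -0.0 0.1 0.2
1.0 -0.0005 -0.0149 -0.0295 -0.1 0.2 0.5
now [109.0074  83.5815 101.0195] ang 1.720377450579374 F [-0.3739 -0.1181 -0.2115] j [-0.008   0.4216  1.7577 -0.5262  1.0406  0.1653] w 29.62319810422475
```

View pics/w9.png

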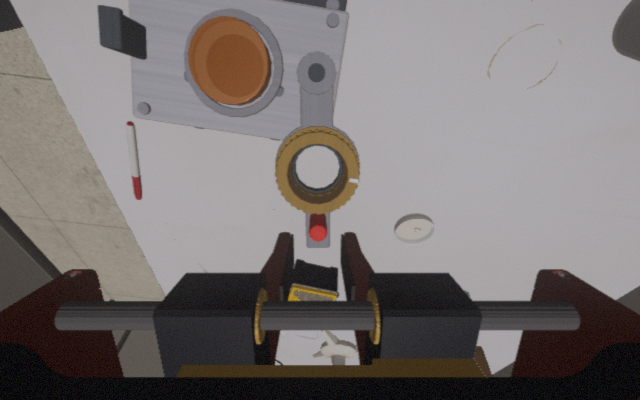

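Emit:
servo_tool(moves="-0.0002 -0.005 -0.01 0 0 0;-0.0003 -0.01 -0.02 0 0.1 0.3;-0.0005 -0.0149 -0.0295 0 0.2 0.5;-0.0005 -0.0149 -0.0295 0 0.2 0.5")

```text
t: 13.85
ee_pos: [579.2, -134.0, 193.6]
orientation: [-1.62, 0.901, -1.407]
ft_force: [0.0, -0.2, -0.2]
width: 29.8
```

```bash
python3 - <<'E'
from tgt import *
o=ctrl.get_obs(); P0=o['ee_pos']; R0=R.from_rotvec(o['orientation']).as_matrix()
print((P0-S2)@B,o['ft_force']@B,o['width'])
# lead pads: finger gap half 15 vs pin 6.5 -> lag 8.5mm
for th in [1.73-.09*1,1.73-.18,1.73-.27,1.73-.36,1.73-.45,1.73-.54,1.73-.63,1.73-.72]:
    p=np.r_[H+111*np.array([np.sin(th),-np.cos(th)]),68]; s=(S2+B@p-P0)/1000
    d=R.from_matrix(tool(B,th)@R0.T).as_rotvec(degrees=True); print('%.2f: %.4f %.4f %.4f %.1f %.1f %.1f'%(th,*s,*d))
E
```

```text
[109.8082  83.5554  67.3671] [ 0.0597  0.0302 -0.255 ] 29.84823895944065
1.64: -0.0099 -0.0002 0.0010 -0.2 -2.3 -4.8
1.55: -0.0199 -0.0001 0.0011 -0.2 -4.5 -9.5
1.46: -0.0298 0.0008 0.0008 -0.3 -6.8 -14.1
1.37: -0.0396 0.0026 0.0001 -0.4 -9.0 -18.8
1.28: -0.0492 0.0051 -0.0009 -0.5 -11.3 -23.4
1.19: -0.0586 0.0084 -0.0024 -0.5 -13.5 -28.0
1.10: -0.0675 0.0124 -0.0042 -0.6 -15.7 -32.7
1.01: -0.0761 0.0171 -0.0063 -0.7 -18.0 -37.3
```

Emit:
servo_tool(moves="-0.0099 -0.0002 0.001 -0.2 -2.3 -4.8;-0.0199 -0.0001 0.001 -0.2 -4.5 -9.5;-0.0298 0.0008 0.0008 -0.3 -6.8 -14.1;-0.0396 0.0026 0.0001 -0.4 -9 -18.8;-0.0492 0.0051 -0.0009 -0.5 -11.3 -23.4;-0.0586 0.0084 -0.0024 -0.5 -13.5 -28;-0.0675 0.0124 -0.0042 -0.6 -15.7 -32.7;-0.0761 0.0171 -0.0063 -0.7 -18 -37.3")

```text
t: 14.85
ee_pos: [504.2, -116.6, 188.9]
orientation: [-1.092, 1.286, -2.04]
ft_force: [1.5, -0.3, -0.0]
width: 30.3
```

```bash
cat > arc.py <<'E'
import sys
from tgt import *
o=ctrl.get_obs(); P0=o['ee_pos']; R0=R.from_rotvec(o['orientation']).as_matrix(); q=B.T@R0
print((P0-S2)@B,o['ft_force']@B,o['width'],'ang',np.arctan2(q[1,2],q[0,2]),'j',o['qpos'])
for th in map(float,sys.argv[1:]):
    p=np.r_[H+111*np.array([np.sin(th),-np.cos(th)]),68]; s=(S2+B@p-P0)/1000
    d=R.from_matrix(tool(B,th)@R0.T).as_rotvec(degrees=True); print('%.2f: %.4f %.4f %.4f %.1f %.1f %.1f'%(th,*s,*d))
E
python3 arc.py .95 .85 .75 .65 .55 .45 .35 .25
```

```text
[94.3706  7.9664 69.6041] [ 0.1759  1.5243 -0.14  ] 30.343878740169814 ang 1.0063611913134067 j [-0.003   0.3721  1.9466 -0.5801  0.9219  0.9745]
0.95: -0.0064 0.0032 -0.0032 0.1 -1.2 -3.0
0.85: -0.0149 0.0097 -0.0062 0.0 -3.7 -8.1
0.75: -0.0226 0.0169 -0.0096 -0.1 -6.2 -13.3
0.65: -0.0295 0.0248 -0.0133 -0.1 -8.7 -18.5
0.55: -0.0355 0.0333 -0.0173 -0.2 -11.2 -23.6
0.45: -0.0405 0.0422 -0.0215 -0.3 -13.7 -28.8
0.35: -0.0445 0.0516 -0.0259 -0.4 -16.2 -33.9
0.25: -0.0475 0.0612 -0.0305 -0.5 -18.7 -39.1
```

Emit:
servo_tool(moves="-0.0064 0.0032 -0.0032 0.1 -1.2 -3;-0.0149 0.0097 -0.0062 0 -3.7 -8.1;-0.0226 0.0169 -0.0096 -0.1 -6.2 -13.3;-0.0295 0.0248 -0.0133 -0.1 -8.7 -18.5;-0.0355 0.0333 -0.0173 -0.2 -11.2 -23.6;-0.0405 0.0422 -0.0215 -0.3 -13.7 -28.8;-0.0445 0.0516 -0.0259 -0.4 -16.2 -33.9;-0.0475 0.0612 -0.0305 -0.5 -18.7 -39.1")

```text
t: 15.85
ee_pos: [456.6, -55.0, 158.2]
orientation: [-0.294, 1.61, -2.56]
ft_force: [1.0, -1.2, 0.4]
width: 30.3
```

```bash
python3 arc.py .18 .11 .05 0 -.03 -.06 -.08; python3 - <<'E'
from h import *
grab('wrist','w10')
E
```

```text
[ 27.1145 -41.6546  68.0295] [ 1.243   1.0819 -0.201 ] 30.258664583972237 ang 0.2496756149193069 j [ 0.1277  0.3748  2.0497 -0.5867  0.886   1.8988]
0.18: -0.0013 0.0066 -0.0032 -0.1 -1.8 -3.6
0.11: -0.0022 0.0135 -0.0065 -0.1 -3.5 -7.2
0.05: -0.0025 0.0195 -0.0094 -0.2 -5.0 -10.3
0.00: -0.0025 0.0245 -0.0118 -0.2 -6.2 -12.9
-0.03: -0.0024 0.0275 -0.0133 -0.3 -7.0 -14.4
-0.06: -0.0021 0.0305 -0.0147 -0.3 -7.7 -16.0
-0.08: -0.0019 0.0325 -0.0157 -0.3 -8.2 -17.0
```

View pics/w10.png

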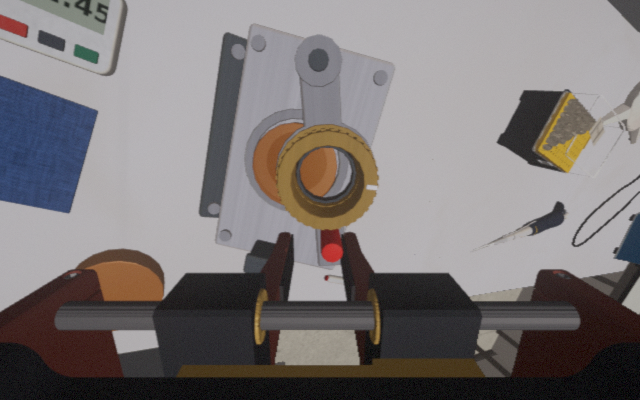

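Emit:
servo_tool(moves="-0.0013 0.0066 -0.0032 -0.1 -1.8 -3.6;-0.0022 0.0135 -0.0065 -0.1 -3.5 -7.2;-0.0025 0.0195 -0.0094 -0.2 -5 -10.3;-0.0025 0.0245 -0.0118 -0.2 -6.2 -12.9;-0.0025 0.026 -0.0125 -0.2 -6.5 -13.5;-0.0024 0.0275 -0.0133 -0.3 -7 -14.4")

```text
t: 16.65
ee_pos: [454.2, -27.9, 144.9]
orientation: [-0.062, -1.646, 2.625]
ft_force: [-0.2, 0.4, 0.7]
width: 29.9
```

```bash
python3 arc.py -.04 -.05 -.06 -.07 -.08
```

```text
[ -3.0456 -44.976   67.7872] [-0.0244 -0.1767  0.8355] 29.8800733119685 ang -0.025922720665021944 j [ 0.1863  0.4031  2.0506 -0.5822  0.8827  2.2367]
-0.04: 0.0001 0.0013 -0.0004 0.0 -0.4 -0.7
-0.05: 0.0002 0.0023 -0.0009 -0.0 -0.6 -1.2
-0.06: 0.0003 0.0033 -0.0014 -0.0 -0.9 -1.8
-0.07: 0.0004 0.0043 -0.0019 -0.0 -1.1 -2.3
-0.08: 0.0005 0.0053 -0.0023 -0.0 -1.4 -2.8
```

Emit:
servo_tool(moves="0 0.0013 -0.0006 0 0 0;0.0001 0.0026 -0.0012 0 0 0;0.0001 0.0039 -0.0018 0 0 0;0.0001 0.0039 -0.0018 0 0 0")

```text
t: 17.15
ee_pos: [454.0, -23.8, 142.8]
orientation: [-0.062, -1.646, 2.624]
ft_force: [0.4, -0.2, 0.1]
width: 30.1
```

```bash
python3 arc.py ; python3 - <<'E'
from h import *
grab('wrist','w11')
E
```

```text
[ -7.5704 -45.3067  67.6838] [ 0.18    0.4008 -0.0312] 30.104818046327875 ang -0.025780796252199648 j [ 0.1948  0.4079  2.0497 -0.5806  0.8827  2.2449]
```

View pics/w11.png

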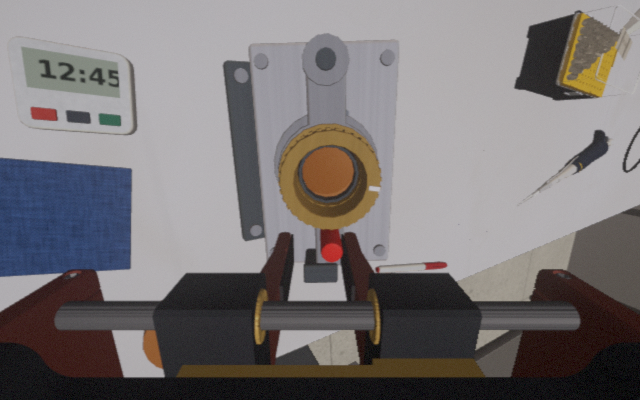

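```bash
cat > meas.py <<'E'
import sys
from tgt import *
im=load(sys.argv[1]); C=cloud(im); L=(C-S2)@B; hsv=cv2.cvtColor(im['pixels'],cv2.COLOR_RGB2HSV); z=L[...,2]
near=(np.abs(L[...,0])<60)&(np.abs(L[...,1])<75)
br=cv2.inRange(hsv,(10,90,60),(32,255,255))>0; k=L[br&near&(z>40)&(z<70)]; zt=np.percentile(k[:,2],75); print('collar top z',zt); k=k[abs(k[:,2]-zt)<2.5]; c=(k.min(0)+k.max(0))/2; print('collar',c,np.ptp(k,axis=0)); d=c[:2]-H; print('r',np.hypot(*d),'th',np.arctan2(d[0],-d[1]))
red=cv2.inRange(hsv,(0,120,60),(6,255,255))|cv2.inRange(hsv,(172,120,60),(180,255,255))
b=(red>0)&near&(z>60)&(im['pixels'][...,0]>150); v,u=np.nonzero(b)
if len(u): p=(rayp(im,u.mean(),v.mean(),S2+68*B[:,2],B[:,2])-S2)@B; d=p[:2]-H; print('pin',p,'r',np.hypot(*d),'th',np.arctan2(d[0],-d[1]))
E
python3 meas.py w11
```

```text
collar top z 63.25210638057788
collar [ 0.5156  0.1193 63.1415] [55.6228 56.7213  4.7637]
r 65.88273652240522 th 0.007825420017684128
pin [  0.8462 -39.6214  68.    ] r 105.62478091702556 th 0.008011356895956542
```

Emit:
servo_tool(moves="0 0.0009 -0.0004 0 0 0;0 0.0018 -0.0009 0 0 0;0 0.0018 -0.0009 0 0 0")

```text
t: 17.58
ee_pos: [454.0, -22.8, 142.4]
orientation: [-0.061, -1.643, 2.626]
ft_force: [0.5, -5.6, 2.7]
width: 30.0
```

```bash
python3 arc.py
```

```text
[ -8.6978 -45.3402  67.7105] [6.1964 0.7288 0.0159] 29.951670774324292 ang -0.025676669365722462 j [ 0.1979  0.4097  2.0491 -0.5818  0.8841  2.2489]
```

Emit:
servo_tool(moves="-0.0001 -0.0045 0.0022 0 0 0;-0.0001 -0.0045 0.0022 0 0 0;0.0002 0.0042 0.0202 0 0 0;0.0006 0.0129 0.0382 0 0 0;0.0008 0.0216 0.0562 0 0 0;0.0008 0.0216 0.0562 0 0 0")

```text
t: 18.32
ee_pos: [455.7, 0.1, 199.0]
orientation: [-0.065, -1.648, 2.625]
ft_force: [-0.6, 0.0, 0.7]
width: 29.9
```

```bash
python3 arc.py; python3 - <<'E'
from h import *
grab('wrist','w12')
E
python3 meas.py w12; python3 go.py 0.2 0 118 1.3; echo; python3 go.py 0.2 0 118 2.6
```

```text
[ -4.7275 -44.4371 128.7422] [ 0.2849 -0.6145  0.6282] 29.93158511605631 ang -0.026490421054241813 j [ 0.2433  0.3144  2.0059 -0.5151  1.0144  2.1931]
collar top z 63.34029053955139
collar [-0.5962  0.34   63.0157] [54.7597 54.7281  4.3496]
r 65.66272132095398 th -0.009079612256639672
pin [  0.0861 -39.6667  68.    ] r 105.66675079895609 th 0.000814933840941589
full shift [ 0.0447 -0.0102 -0.0068] turn [ 1.0932 33.0536 68.4024] 75.97777157919289
1 0.0447 -0.0102 -0.0068 1.1 33.1 68.4
now [ -4.6775 -45.0639 127.8592] ang -0.026062012051723777 F [-0.9043 -0.2501 -0.1869] j [ 0.2428  0.3154  2.007  -0.5154  1.0139  2.1933] w 30.21614896987892

full shift [ 0.0447 -0.0102 -0.0068] turn [  2.1796  65.4079 135.4841] 150.46227684725764
1 0.0447 -0.0102 -0.0068 2.2 65.4 135.5
now [ -4.6775 -45.0639 127.8592] ang -0.026062012051723777 F [-0.9043 -0.2501 -0.1869] j [ 0.2428  0.3154  2.007  -0.5154  1.0139  2.1933] w 30.21614896987892
```

Emit:
servo_tool(moves="0.006 -0.001 0 0.1 4.3 9;0.012 -0.002 0 0.3 8.7 18;0.018 -0.004 0 0.4 13 27;0.024 -0.005 0 0.6 17.4 36;0.03 -0.007 -0.001 0.7 21.7 45;0.036 -0.008 -0.003 0.9 26 54;0.042 -0.009 -0.005 1 30.4 63;0.0447 -0.0102 -0.0068 1.2 34.8 72", hand=30)

```text
t: 19.38
ee_pos: [499.2, -11.2, 190.1]
orientation: [-1.393, 1.101, -1.73]
ft_force: [0.9, -0.4, 0.3]
width: 77.4
```

Emit:
servo_tool(moves="0 0 0 0.1 4.3 9;0 0 0 0.3 8.7 18;0 0 0 0.4 13 27;0 0 0 0.6 17.4 36;0 0 0 0.7 21.7 45;0 0 0 0.9 26 54;0 0 0 1 30.4 63;0 0 0 1.2 34.8 72")

```text
t: 20.38
ee_pos: [498.9, -11.2, 190.2]
orientation: [-1.993, 0.27, -0.394]
ft_force: [-0.1, 0.9, 0.0]
width: 77.6
```

```bash
python3 go.py 0.2 0 100 3.84 .2 .4 .6 .8 1
```

```text
full shift [ 0.0007 -0.0071 -0.0149] turn [ 1.0122 26.554  55.1217] 61.19267740310802
0.2 0.0001 -0.0014 -0.0030 0.2 5.3 11.0
0.4 0.0003 -0.0029 -0.0060 0.4 10.6 22.0
0.6 0.0004 -0.0043 -0.0089 0.6 15.9 33.1
0.8 0.0006 -0.0057 -0.0119 0.8 21.2 44.1
1.0 0.0007 -0.0071 -0.0149 1.0 26.6 55.1
now [  0.2664  -0.9373 116.4917] ang 2.771988681302796 F [-0.8263 -0.1334  0.4336] j [ 0.2023  0.3814  1.9264 -0.522   1.0144 -0.6439] w 77.56696647773173
```

Emit:
servo_tool(moves="0.0001 -0.001 -0.003 0.2 4.4 9.2;0.0002 -0.002 -0.006 0.3 8.9 18.4;0.0004 -0.004 -0.009 0.5 13.3 27.6;0.0005 -0.005 -0.011 0.7 17.7 36.7;0.0006 -0.006 -0.013 0.8 22.1 45.9;0.0007 -0.0071 -0.0149 1 26.6 55.1;0.0007 -0.0071 -0.0149 1 26.6 55.1")

```text
t: 21.25
ee_pos: [499.6, -18.3, 175.4]
orientation: [-1.929, -0.4, 0.672]
ft_force: [0.4, -0.3, -0.1]
width: 77.3
```

```bash
python3 go.py 0.2 0 68 3.84 .2 .4 .6 .8 1; python3 - <<'E'
from h import *
grab('wrist','w13')
E
python3 meas.py w13
```

```text
full shift [-0.0005 -0.014  -0.0289] turn [-0.0445  0.0889  0.432 ] 0.4432556858572876
0.2 -0.0001 -0.0028 -0.0058 -0.0 0.0 0.1
0.4 -0.0002 -0.0056 -0.0116 -0.0 0.0 0.2
0.6 -0.0003 -0.0084 -0.0174 -0.0 0.1 0.3
0.8 -0.0004 -0.0112 -0.0231 -0.0 0.1 0.3
1.0 -0.0005 -0.0140 -0.0289 -0.0 0.1 0.4
now [  0.1872  -0.0033 100.1266] ang -2.4506378184490587 F [ 0.179   0.3637 -0.2066] j [ 0.1876  0.4038  1.9363 -0.5345  0.9804 -1.6973] w 77.33923580827789
collar top z 63.053113290782974
collar [ 0.1277 -1.0132 62.7954] [55.8466 55.5406  4.4134]
r 67.0133400023096 th 0.0019060216053653496
pin [  0.5538 -40.2409  68.    ] r 106.24233868090901 th 0.005212246545275299
```

View pics/w13.png

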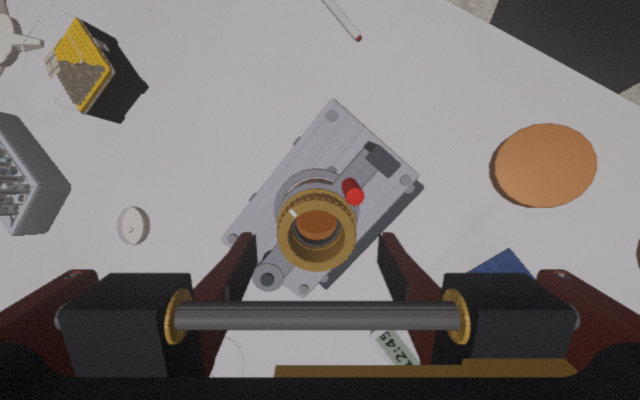

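Emit:
servo_tool(moves="-0.0003 -0.0035 -0.0072 0 0 0.2;-0.0005 -0.007 -0.0145 0 0 0.4;-0.0007 -0.0105 -0.0217 0 0.1 0.4;-0.0008 -0.014 -0.0289 0 0.1 0.4;-0.0008 -0.014 -0.0289 0 0.1 0.4;-0.0008 -0.014 -0.0289 0 0.1 0.4")

```text
t: 22.05
ee_pos: [499.6, -31.8, 147.6]
orientation: [-1.928, -0.408, 0.678]
ft_force: [0.0, -0.8, -0.7]
width: 77.3
```

```bash
python3 go.py 0.1 -.3 68 3.84
```

```text
full shift [-0.0008 -0.0003 -0.0012] turn [-0.0609  0.0666 -0.0682] 0.11317890180665563
1 -0.0008 -0.0003 -0.0012 -0.1 0.1 -0.1
now [ 0.3052  0.4759 69.2128] ang -2.4426027183674193 F [ 0.3918  0.0422 -1.0123] j [ 0.1618  0.4464  1.9571 -0.5679  0.914  -1.6821] w 77.27007767671839
```

Close on the collar while correcting the small remainder.

Emit:
servo_tool(moves="-0.0006 -0.0003 -0.001 0 0 0;-0.0006 -0.0003 -0.001 0 0 0;-0.0006 -0.0003 -0.001 0 0 0;-0.0006 -0.0003 -0.001 0 0 0;-0.0006 -0.0003 -0.001 0 0 0;-0.0006 -0.0003 -0.001 0 0 0", hand=255)

```text
t: 22.8
ee_pos: [499.1, -32.2, 146.8]
orientation: [-1.928, -0.409, 0.678]
ft_force: [0.0, -0.9, 3.4]
width: 55.7
```

```bash
python3 go.py 0.1 -.3 68 3.84; python3 - <<'E'
from tgt import *
n=B[:,2]
for a in (10,20,30,40,50,60,70,80): print(a,'%.4f %.4f %.4f %.2f %.2f %.2f'%(*(-n*.004*np.radians(a)),*(-n*a)))
E
```

```text
full shift [-0.0003  0.0001 -0.0004] turn [-0.0482  0.0881 -0.0841] 0.13101393265886996
1 -0.0003 0.0001 -0.0004 -0.0 0.1 -0.1
now [ 0.3053  0.0507 68.3226] ang -2.442520014057155 F [2.2971 0.0324 2.6296] j [ 0.1614  0.4471  1.9588 -0.5696  0.9115 -1.6805] w 55.740857728054515
10 -0.0000 -0.0003 -0.0006 -0.15 -4.35 -9.00
20 -0.0000 -0.0006 -0.0013 -0.30 -8.69 -18.01
30 -0.0000 -0.0009 -0.0019 -0.45 -13.04 -27.01
40 -0.0000 -0.0012 -0.0025 -0.59 -17.39 -36.02
50 -0.0001 -0.0015 -0.0031 -0.74 -21.74 -45.02
60 -0.0001 -0.0018 -0.0038 -0.89 -26.08 -54.03
70 -0.0001 -0.0021 -0.0044 -1.04 -30.43 -63.03
80 -0.0001 -0.0024 -0.0050 -1.19 -34.78 -72.04
```

Emit:
servo_tool(moves="0 -0.0003 -0.0006 -0.15 -4.35 -9;0 -0.0006 -0.0013 -0.3 -8.69 -18.01;0 -0.0009 -0.0019 -0.45 -13.04 -27.01;0 -0.0012 -0.0025 -0.59 -17.39 -36.02;-0.0001 -0.0015 -0.0031 -0.74 -21.74 -45.02;-0.0001 -0.0018 -0.0038 -0.89 -26.08 -54.03;-0.0001 -0.0021 -0.0044 -1.04 -30.43 -63.03;-0.0001 -0.0024 -0.005 -1.19 -34.78 -72.04")

```text
t: 23.8
ee_pos: [499.1, -34.0, 141.5]
orientation: [-1.92, 0.474, -0.729]
ft_force: [0.5, 1.9, 1.5]
width: 56.0
```

```bash
python3 go.py 0.1 -.3 68 3.84; python3 - <<'E'
from h import *
grab('wrist','w14'); print(ctrl.get_obs()['moment'])
E
```

```text
full shift [-0.0004  0.0019  0.0049] turn [ 1.1173 35.0108 72.2261] 80.27215323565086
1 -0.0004 0.0019 0.0049 1.1 35.0 72.2
now [-0.3408  0.1294 62.7346] ang 2.43898962915334 F [-1.0859  0.4575  2.1371] j [ 0.1585  0.4563  1.9617 -0.5772  0.9007 -0.2716] w 56.04251845224212
[ 0.3528 -0.5652  0.0756]
```

View pics/w14.png

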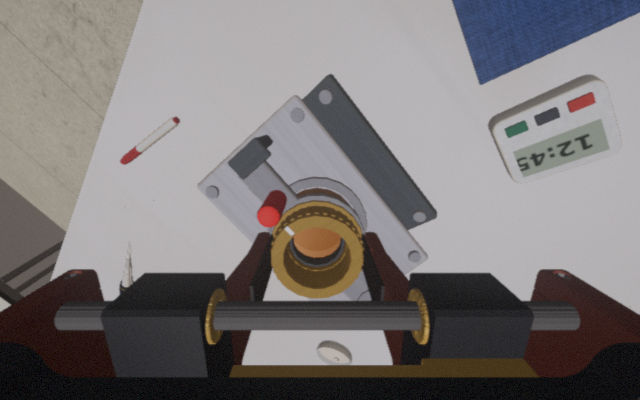

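Emit:
servo_tool(moves="0 0 0 0 0 0;0 0 0 0 0 0;0 0 0 0 0 0;0 0 0 0 0 0", hand=30)

```text
t: 24.35
ee_pos: [498.6, -34.5, 141.5]
orientation: [-1.923, 0.471, -0.722]
ft_force: [-0.1, 0.6, -0.0]
width: 77.4
```

Emit:
servo_tool(moves="0 0 0 0.15 4.35 9;0 0 0 0.3 8.69 18.01;0 0 0 0.45 13.04 27.01;0 0 0 0.59 17.39 36.02;0 0 0 0.74 21.74 45.02;0 0 0 0.89 26.08 54.03;0 0 0 1.04 30.43 63.03;0 0 0 1.04 30.43 63.03")

```text
t: 25.35
ee_pos: [498.7, -34.5, 141.6]
orientation: [-1.969, -0.298, 0.504]
ft_force: [-0.6, -0.8, 0.1]
width: 77.9
```

```bash
python3 go.py 0 0 62.7 3.66; python3 - <<'E'
from h import *
grab('wrist','w15')
E
python3 meas.py w15
```

```text
full shift [0.0003 0.0002 0.    ] turn [-0.0475 -0.0402 -0.2907] 0.297267241326937
1 0.0003 0.0002 0.0000 -0.0 -0.0 -0.3
now [ 0.1399 -0.2625 62.5804] ang -2.618299600169649 F [ 0.7729 -0.5932 -0.2228] j [ 0.157   0.4556  1.9623 -0.5758  0.9003 -1.4997] w 77.86085856819545
collar top z 57.48906630330375
collar [ 0.2847 -0.6526 57.3671] [56.6486 56.2852  4.7463]
r 66.65319734497999 th 0.004270967107414597
pin [  0.5182 -40.2669  68.    ] r 106.26818994035919 th 0.0048763176674614704
```

Emit:
servo_tool(moves="0 0 0 0 0 0;0 0 0 0 0 0;0 0 0 0 0 0;0 0 0 0 0 0;0 0 0 0 0 0", hand=255)

```text
t: 26.02
ee_pos: [498.9, -34.7, 141.7]
orientation: [-1.969, -0.299, 0.504]
ft_force: [0.5, -2.3, 1.2]
width: 55.8
```

Emit:
servo_tool(moves="0 -0.0003 -0.0006 -0.15 -4.35 -9;0 -0.0006 -0.0013 -0.3 -8.69 -18.01;0 -0.0009 -0.0019 -0.45 -13.04 -27.01;0 -0.0012 -0.0025 -0.59 -17.39 -36.02;-0.0001 -0.0014 -0.0028 -0.67 -19.56 -40.5;-0.0001 -0.0015 -0.0031 -0.74 -21.74 -45.02;-0.0001 -0.0017 -0.0034 -0.82 -23.9 -49.5;-0.0001 -0.0017 -0.0034 -0.82 -23.9 -49.5")

```text
t: 27.02
ee_pos: [498.9, -35.8, 138.2]
orientation: [-1.982, 0.305, -0.459]
ft_force: [0.2, 2.4, 1.6]
width: 55.7
```

```bash
python3 go.py 0 0 58 2.44; python3 - <<'E'
from tgt import *
o=ctrl.get_obs(); print('M',o['moment']@B)
grab('wrist','w16')
E
python3 meas.py w16
```

```text
full shift [ 0.     -0.0006 -0.0008] turn [ -0.1779  -6.5744 -13.9456] 15.418590189318875
1 0.0000 -0.0006 -0.0008 -0.2 -6.6 -13.9
now [-0.2318 -0.037  59.0006] ang 2.709093179185653 F [-1.5133  0.156   2.5079] j [ 0.1553  0.4615  1.9643 -0.5819  0.8929 -0.5383] w 55.70227779613127
M [0.287  0.6135 0.7723]
collar top z 53.82965940758844
collar [-0.3095 -1.0074 53.5343] [55.8997 55.7185  4.4008]
r 67.00806940607617 th -0.004619425974218705
pin [ -0.5    -40.2366  68.    ] r 106.23775030974124 th -0.004706056718814408
```

Emit:
servo_tool(moves="0 -0.0001 -0.0002 -0.06 -1.74 -3.6;0 -0.0002 -0.0004 -0.12 -3.5 -7.2;0 -0.0002 -0.0006 -0.16 -4.8 -9.9;0 -0.0003 -0.0007 -0.2 -6 -12.6;0 -0.0003 -0.0007 -0.2 -6 -12.6")

```text
t: 27.7
ee_pos: [499.5, -36.1, 138.1]
orientation: [-1.929, 0.457, -0.702]
ft_force: [0.6, 3.4, 7.9]
width: 54.3
```

```bash
python3 go.py 0 0 58 2.44; python3 - <<'E'
from tgt import *
o=ctrl.get_obs(); print('M',o['moment']@B)
grab('wrist','w17')
E
python3 meas.py w17
```

```text
full shift [-0.0006 -0.0003 -0.0007] turn [ 0.0511 -0.5451 -1.4268] 1.5282597600976018
1 -0.0006 -0.0003 -0.0007 0.1 -0.5 -1.4
now [ 0.0287  0.5641 58.8181] ang 2.466546906822153 F [0.318  0.4761 8.5813] j [ 0.1548  0.4625  1.9629 -0.5824  0.8937 -0.296 ] w 54.33953102304793
M [0.2009 0.3285 1.299 ]
collar top z 53.75564940040475
collar [-0.4762 -1.2622 53.4195] [55.627  56.0074  4.3268]
r 67.26388391594632 th -0.007080282567840711
pin [ -0.3445 -40.2595  68.    ] r 106.26006026171471 th -0.0032420815581260297
```

Emit:
servo_tool(moves="0 0 0 0 0 0;0 0 0 0 0 0;0 0 0 0 0 0;0 0.0044 0.009 0 0 0;0.0002 0.0087 0.018 0 0 0;0.0004 0.0174 0.036 0 0 0;0.0006 0.0217 0.045 0 0 0;0.0006 0.0217 0.045 0 0 0", hand=30)

```text
t: 28.75
ee_pos: [499.8, -14.4, 183.3]
orientation: [-1.927, 0.459, -0.705]
ft_force: [-0.6, -0.9, 0.0]
width: 77.4
```

```bash
python3 go.py 0 0 68 2.44; python3 - <<'E'
from h import *
grab('wrist','w18')
E
python3 meas.py w18; python3 - <<'E'
from tgt import *
for tag,zt in (('w13',64),('w12',64),('w15',58.4),('w18',54)):
    im=load(tag); hsv=cv2.cvtColor(im['pixels'],cv2.COLOR_RGB2HSV); L=(cloud(im)-S2)@B
    r=np.hypot(L[...,0],L[...,1]+.4); m=(r<28)&(r>20)&(L[...,2]>48)&(L[...,2]<68)
    w=m&(hsv[...,1]<60)&(hsv[...,2]>110); n,l,s,c=cv2.connectedComponentsWithStats(w.astype(np.uint8))
    for i in range(1,n):
        if s[i,4]>5: p=(rayp(im,*c[i],S2+zt*B[:,2],B[:,2])-S2)@B; print(tag,c[i],s[i,4],p,np.degrees(np.arctan2(p[1],p[0])))
im=cv2.imread('pics/w18.png')[130:300,220:420]; cv2.imwrite('pics/c18.png',cv2.resize(im,None,fx=3.5,fy=3.5,interpolation=cv2.INTER_CUBIC))
E
```

```text
full shift [-0.0007 -0.0177 -0.0369] turn [ 0.0214 -0.4663 -1.2301] 1.3157082105227564
1 -0.0007 -0.0177 -0.0369 0.0 -0.5 -1.2
now [  0.1417   0.0979 108.9436] ang 2.4628653316826634 F [ 0.8746 -0.5764 -0.3731] j [ 0.1961  0.3913  1.9321 -0.5305  0.9954 -0.3293] w 77.4430850883383
collar top z 53.973403215968546
collar [-0.5243 -0.6461 53.5533] [54.7908 55.7571  4.1516]
r 66.64815045214439 th -0.007866119092316779
pin [ -0.1379 -40.2875  68.    ] r 106.28758241212034 th -0.0012974278352825789
w13 [292.4595 212.5405] 37 [24.4354 -4.263  64.    ] -9.896132436115737
w12 [353.5    170.6333] 30 [23.911  -4.0299 64.    ] -9.566527479610995
w15 [337.5    226.4808] 52 [  0.1882 -24.7686  58.4   ] -89.5646265455267
w18 [325.5455 197.6364] 33 [-19.6735 -14.8068  54.    ] -143.0339158788754
```

View pics/c18.png

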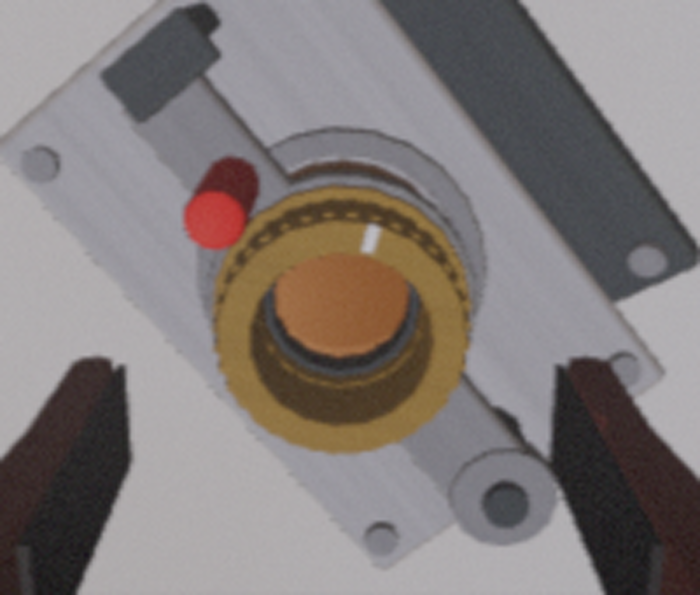

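Emit:
servo_tool(moves="0.0005 0.0174 0.036 0 0 0;0.001 0.03 0.062 0 0 0;0.001 0.03 0.062 0 0 0;0.001 0.03 0.062 0 0 0")

```text
t: 29.3
ee_pos: [499.5, 14.7, 243.3]
orientation: [-1.929, 0.462, -0.702]
ft_force: [-0.4, 0.3, 0.4]
width: 77.6
```

```bash
python3 - <<'E'
from tgt import *
grab('top','top1'); grab('scene','scene1')
a,b=load('top0'),load('top1'); P,Q=cloud(a),cloud(b)
for name,(u0,v0,u1,v1,z0,z1) in dict(timer=(318,158,352,190,10,26),bottle=(265,145,297,180,90,115),beaker=(276,195,303,222,50,75),clear=(250,180,278,210,12,30)).items():
    o=[]
    for X in (P,Q):
        q=X[v0:v1,u0:u1].reshape(-1,3); q=q[(q[:,2]>z0)&(q[:,2]<z1)]; o.append(np.median(q,0) if len(q) else None)
    print(name,o)
o=ctrl.get_obs(); print(o['t'],o['ft_force'],(o['ee_pos']-S2)@B)
E
```

```text
timer [array([558.808 ,  91.1788,  16.1991]), array([536.4633, 120.9335,  12.6827])]
bottle [array([582.1851, 223.1712, 106.3504]), None]
beaker [array([476.7233, 207.0621,  69.6295]), None]
clear [array([508.0738, 266.5761,  20.8026]), None]
29.4 [0.0729 0.153  0.118 ] [  0.098   -1.3031 175.3377]
```

View pics/scene1.png

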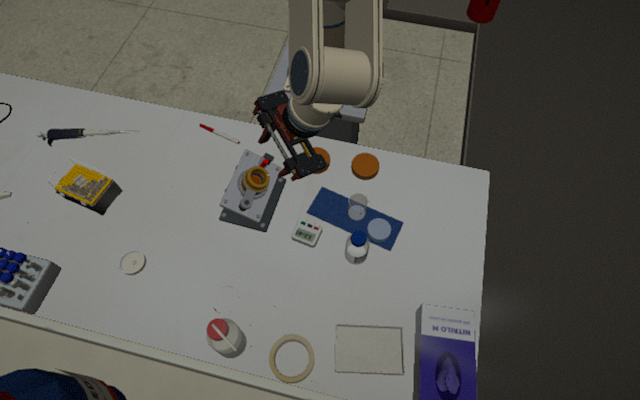

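```bash
python3 -c "
from workcell import ctrl
print(ctrl.close_job())"
```

```text
the job is handed in; nothing more can be done
None
```

I seated the amber glass in the pocket and let go of it. Then I swung the bridge shut by its red pin, screwed the ring down in two grips, retracted the arm and handed the job in at about 29.5 s.

Last checks:
- **Glass:** measured after release and before the bridge was shut, its top stood 18.0 mm above the port face. It was centred to about 0.3 mm and tilted by less than 0.005 rad.
- **Bridge:** about 0 rad; the images gave between -0.008 and 0.008. I pushed it against its stop with about 6 N.
- **Ring:** the notch turned about 133° (2.33 rad) and the collar sank about 9.2 mm, to 54.0 mm above the floor, where it should be at the stop. The grip torque then rose to about 1.3 N m.
- **Clear glass, beaker, bottle and timer:** they look unmoved in the last scene picture.

What disagreed or stayed unchecked:
- The notch reading is short of the full 2.5 rad. The starting collar height suggests the ring began about 0.17 rad down, which together with the torque rise means it is at its stop. If it began at 0, it is at about 2.33 rad, only just past the 2.3 needed.
- I did not measure the gasket force directly.
- The last top view could not confirm those four objects, because the arm hid them.

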